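# Gauge kiln props into a click-stop rotary magazine

### The job

Gauge the fired-clay kiln props standing on the bench: every prop whose shank slides through the sizing ring goes down through the ring into an empty pocket of the rotary magazine below (one prop to a pocket, any pocket; the wheel clicks every 30 degrees and its pockets lie two clicks apart), and every prop that is too thick for the ring goes into the wooden reject crate. When all good props are loaded, park the wheel two clicks from its start stop, so that its handle stands at the long white mark, and leave the other things on the bench alone.

Things in the scene. Friction and masses are not known exactly. Their poses are not given: they have to be found in the camera images.
- magazine: Rotary magazine, fixed (does not move): round dark steel base plate 300 mm across, 12 mm high; origin at the centre of its underside on the wheel's axis, z up, x pointing from the axis to the sizing ring. A grey column (30 x 50 mm) stands beyond the ring, 165 mm from the axis, 133 mm high, with an arm to the ring at ring height.
- hoop (a point): Point on the steel keeper hoop opposite the ring. The hoop is a fixed 8 mm rod at 80 mm from the wheel's axis, its top 141 mm above the bench, running round over the middles of the pockets, broken only by the ring: props get into a pocket only through the ring.
- park_mark (a point): Where the long, broad white mark lies on the base plate's rim: the handle stands at it when parked, 2 clicks from the start. Smaller white marks on the rim show where the handle stands at the other eight clicks; the start stop is a small upright steel block beside the first of them.
- ring (a point): Centre of the mouth (top face) of the steel sizing ring, 145 mm above the bench; ring 12 mm thick, 62 mm outside, bore 40 mm right through, vertical. A 34.5 mm shank slides through, a 44 mm one stops with just its bevelled foot (4 mm) in. A good prop let go in the ring drops to the pocket below; seated, its top is 6 mm under the ring. One still partly in the ring blocks the wheel.
- wheel (a joint): Angle of the magazine wheel (aluminium disc 226 mm across), rad, 0 (handle by the start stop) to 4.19 (click 8), growing counter-clockwise from above. It rests at every 30 degrees (0.5236) and snaps to the nearest rest when let go. Pocket 1, 2, 3, 4 stands under the ring at click 1, 3, 5, 7; at even clicks none does. Parked: click 2 (1.047). Turning takes about 4 N at the handle.
- handle (a point): Centre of the top of the wheel's upright handle: black round grip 24 mm in diameter, 60 mm high on a steel stem, top 165 mm above the bench, 125 mm from the wheel's axis, turning with the wheel; pinch it from above and lead it round the axis. In the magazine's frame it stands at 60 degrees + the wheel's angle counter-clockwise from x: opposite the ring at click 4.
- pocket1 (a point): Centre of the floor of pocket 1, a square steel nest on the wheel 80 mm from the axis, 43 mm wide inside, walls 28 mm high, floor 35 mm above the bench; empty at the start. z up, turns with the wheel.
- pocket2 (a point): Centre of the floor of pocket 2, a square steel nest on the wheel 80 mm from the axis, 43 mm wide inside, walls 28 mm high, floor 35 mm above the bench; empty at the start. z up, turns with the wheel.
- pocket3 (a point): Centre of the floor of pocket 3, a square steel nest on the wheel 80 mm from the axis, 43 mm wide inside, walls 28 mm high, floor 35 mm above the bench; empty at the start. z up, turns with the wheel.
- pocket4 (a point): Centre of the floor of pocket 4, a square steel nest on the wheel 80 mm from the axis, 43 mm wide inside, walls 28 mm high, floor 35 mm above the bench; empty at the start. z up, turns with the wheel.
- prop_a: Kiln prop of fired clay, 92 mm tall, about 0.17 kg, standing upright: round shank 60 mm high, foot bevelled (5 x 7 mm), a shoulder up to 64 mm, then a round neck 24 mm in diameter to the top, the same on all props. The shank is 34.5 mm (good) or 44 mm (too thick): try it in the ring. At most four are good. Origin at the centre of its underside, z up. It may be absent.
- prop_b: Kiln prop of fired clay, 92 mm tall, about 0.17 kg, standing upright: round shank 60 mm high, foot bevelled (5 x 7 mm), a shoulder up to 64 mm, then a round neck 24 mm in diameter to the top, the same on all props. The shank is 34.5 mm (good) or 44 mm (too thick): try it in the ring. At most four are good. Origin at the centre of its underside, z up. It may be absent.
- prop_c: Kiln prop of fired clay, 92 mm tall, about 0.17 kg, standing upright: round shank 60 mm high, foot bevelled (5 x 7 mm), a shoulder up to 64 mm, then a round neck 24 mm in diameter to the top, the same on all props. The shank is 34.5 mm (good) or 44 mm (too thick): try it in the ring. At most four are good. Origin at the centre of its underside, z up. It may be absent.
- prop_d: Kiln prop of fired clay, 92 mm tall, about 0.17 kg, standing upright: round shank 60 mm high, foot bevelled (5 x 7 mm), a shoulder up to 64 mm, then a round neck 24 mm in diameter to the top, the same on all props. The shank is 34.5 mm (good) or 44 mm (too thick): try it in the ring. At most four are good. Origin at the centre of its underside, z up. It may be absent.
- prop_e: Kiln prop of fired clay, 92 mm tall, about 0.17 kg, standing upright: round shank 60 mm high, foot bevelled (5 x 7 mm), a shoulder up to 64 mm, then a round neck 24 mm in diameter to the top, the same on all props. The shank is 34.5 mm (good) or 44 mm (too thick): try it in the ring. At most four are good. Origin at the centre of its underside, z up. It may be absent.
- prop_f: Kiln prop of fired clay, 92 mm tall, about 0.17 kg, standing upright: round shank 60 mm high, foot bevelled (5 x 7 mm), a shoulder up to 64 mm, then a round neck 24 mm in diameter to the top, the same on all props. The shank is 34.5 mm (good) or 44 mm (too thick): try it in the ring. At most four are good. Origin at the centre of its underside, z up. It may be absent.
- crate: Reject crate: open-topped box of light wood, 120 mm (x) x 170 mm (y) x 50 mm high outside, walls and floor 6 mm, 0.9 kg, loose on the bench. Origin at the centre of its underside, z up. Holds two thick props side by side along its y axis, standing or lying.
- beaker: Bell-shaped clay pot, 115 mm tall, 94 mm wide, a bystander. Origin under its centre.
- slip_bowl: White bowl 90 mm wide, 45 mm high, a bystander. Origin under its centre.
- brush: Brush 170 mm long lying on the bench, a bystander.
- rib: Flat wooden throwing rib 100 x 50 x 8 mm, a bystander. Origin under its centre.
- glaze_jar: Closed white jar 64 mm wide and 80 mm high, a bystander. Origin under its centre.
- tile: White test tile 60 x 60 x 8 mm, a bystander. Origin under its centre.
There are look-alikes about, which are no part of the job. What is shaped like the prop_a but blue or turquoise is not meant.

How it is judged:
On the way, in this order (a step that is already met when the one before it is completed fails the run):
1. every good prop present stands in a pocket of the magazine (((horizontal distance between prop_a and pocket1 below 0.008 m and z of prop_a in the frame of pocket1 below 0.006 m and angle between prop_a's own z axis and vertical below 0.2 rad) or (horizontal distance between prop_a and pocket2 below 0.008 m and z of prop_a in the frame of pocket2 below 0.006 m and angle between prop_a's own z axis and vertical below 0.2 rad) or (horizontal distance between prop_a and pocket3 below 0.008 m and z of prop_a in the frame of pocket3 below 0.006 m and angle between prop_a's own z axis and vertical below 0.2 rad) or (horizontal distance between prop_a and pocket4 below 0.008 m and z of prop_a in the frame of pocket4 below 0.006 m and angle between prop_a's own z axis and vertical below 0.2 rad)) and ((horizontal distance between prop_c and pocket1 below 0.008 m and z of prop_c in the frame of pocket1 below 0.006 m and angle between prop_c's own z axis and vertical below 0.2 rad) or (horizontal distance between prop_c and pocket2 below 0.008 m and z of prop_c in the frame of pocket2 below 0.006 m and angle between prop_c's own z axis and vertical below 0.2 rad) or (horizontal distance between prop_c and pocket3 below 0.008 m and z of prop_c in the frame of pocket3 below 0.006 m and angle between prop_c's own z axis and vertical below 0.2 rad) or (horizontal distance between prop_c and pocket4 below 0.008 m and z of prop_c in the frame of pocket4 below 0.006 m and angle between prop_c's own z axis and vertical below 0.2 rad)) and ((horizontal distance between prop_d and pocket1 below 0.008 m and z of prop_d in the frame of pocket1 below 0.006 m and angle between prop_d's own z axis and vertical below 0.2 rad) or (horizontal distance between prop_d and pocket2 below 0.008 m and z of prop_d in the frame of pocket2 below 0.006 m and angle between prop_d's own z axis and vertical below 0.2 rad) or (horizontal distance between prop_d and pocket3 below 0.008 m and z of prop_d in the frame of pocket3 below 0.006 m and angle between prop_d's own z axis and vertical below 0.2 rad) or (horizontal distance between prop_d and pocket4 below 0.008 m and z of prop_d in the frame of pocket4 below 0.006 m and angle between prop_d's own z axis and vertical below 0.2 rad)) and ((horizontal distance between prop_f and pocket1 below 0.008 m and z of prop_f in the frame of pocket1 below 0.006 m and angle between prop_f's own z axis and vertical below 0.2 rad) or (horizontal distance between prop_f and pocket2 below 0.008 m and z of prop_f in the frame of pocket2 below 0.006 m and angle between prop_f's own z axis and vertical below 0.2 rad) or (horizontal distance between prop_f and pocket3 below 0.008 m and z of prop_f in the frame of pocket3 below 0.006 m and angle between prop_f's own z axis and vertical below 0.2 rad) or (horizontal distance between prop_f and pocket4 below 0.008 m and z of prop_f in the frame of pocket4 below 0.006 m and angle between prop_f's own z axis and vertical below 0.2 rad))), for 0.2 s.
2. the wheel is parked two clicks from its start stop (value of joint wheel between 0.96 and 1.135 rad), for 0.2 s.
At the end, for the whole second after the job is handed in: every good prop stands on the floor of a pocket (within 6 mm of its floor, within 8 mm of its middle, upright), every thick prop is inside the crate, the wheel rests at its second click (within 5 degrees), all at rest (all of step 1 and all of step 2 and x of prop_b in the frame of crate between -0.056 and 0.056 m and y of prop_b in the frame of crate between -0.081 and 0.081 m and z of each of prop_b, prop_e in the frame of crate below 0.045 m and x of prop_e in the frame of crate between -0.056 and 0.056 m and y of prop_e in the frame of crate between -0.081 and 0.081 m and velocity of joint wheel between -0.05 and 0.05 rad/s and linear speed of each of prop_a, prop_b, prop_c, prop_d, prop_e, prop_f below 0.03 m/s and angle between crate's own z axis and vertical below 0.1 rad); the robot touches nothing.
It fails at once if one of the other things on the bench (beaker, bowl, brush, rib, jar, tile) is pushed more than 3 cm from its place (distance of any of beaker, slip_bowl, brush, rib, glaze_jar, tile from where it was at the start of the episode above 0.03 m).
Of prop_a, prop_b, prop_c, prop_d, prop_e, prop_f only 3 to 5 are there at a start; the rules pass over those that are not, and their reading is None.
At some moment in a run one of crate may be knocked a few centimetres aside while the robot is not near it.
It also fails if it takes over 210 s, if anything falls off the work surface, if the arm or the gripper's body presses on something with over 40 N, if the wrist force passes 120 N, or if a joint passes its speed limit or range.

### The arm

A 7-joint arm with a two-finger parallel gripper is mounted at the origin on the work surface. World frame = base frame: x ahead of the robot, y to its left, z up, the work surface at z = 0. Lengths are in m, angles in rad, forces in N, time in s.
With the tool pointing down it reaches from about 0.425 to 0.925 m from the base axis. Payload 6.8 kg.
Tool frame: the origin (TCP) lies on the centre line of the jaws, within the pads' length; the fingertips stand 14 mm ahead of it and the grasp point (between the pads) lies 5 mm behind it (r.nose_length is the distance from the TCP to the fingertips, in m); z points along the fingers, y is the direction in which the jaws open and shut (so a half turn about z gives the same grasp; the last joint's range is limited). The gripper opens to 85 mm and grips with 20 to 120 N. Pads are 22 mm wide; open, the fingers measure 114 mm over their backs; the gripper's body (76 mm by 85 mm) begins 54 mm behind the grasp point. The pads swing forward as they close: fully open they stand 13 mm farther back than shut.
Start: joints at [-1.245, 0.477, 0.022, 1.555, -0.011, 1.109, -0.083], TCP at [0.284, 0.612, 0.208] pointing down, gripper open.
Joint ranges: [-2.96, 2.96], [-0.34, 2.1], [-1.41, 1.46], [0.24, 2.44], [-1.37, 4.51], [0.17, 1.92], [-2.96, 2.96]. Speed limits (rad/s): [2.39, 2.39, 3.14, 3.14, 3.14, 3.14, 3.14].

### API

Orientations are given as a rotation vector (axis times angle).
In Python, from bench import r, imaging, look_for, outline_of gives the robot as it stands. The module is installed in compiled form; this text tells all that it offers.
- The arm moves only by the tool carry_out, never from a script. Its arguments are lists of equal length, an entry for each row: "offset": the shift along the tool's x, y, z as a fraction of full scale, a list of three; "turn": the turn, a rotation vector about the tool's x, y, z as a fraction of full scale, a list of three. A call has 1 to 8 rows; each row is the pose to reach, as a shift and turn from the pose commanded when the call began, along the tool's axes at that moment; what a row does not reach only later rows make up. Full scale, the value 1, is 0.5 m for a shift and 1.5 rad for a turn. A row lasts 1/10 s, in which the tool goes at most 50 mm and 8.59 degrees, less where a joint would pass 70% of its speed; a pose out of reach is approached as far as the arm can. A call with a number of a shift or a turn outside -1 to 1 is refused whole. A call with a gripper value outside its range is refused whole. "hand" is the closure, from 0 (fully open) to 1 (shut), set as the call begins (left out, the last holds). The fingers move at their own pace and stop on an object; "force" is the grip in N (left out, the last holds). Time passes only in rows, so rows that repeat a pose let the fingers close. It gives the time, the measured TCP pose, the force and the opening at its end, in the units of the state.
- r.get_obs(): the state, without advancing time (a new reading comes with each control period).
- imaging.grab_frame(name): name is "side" or "top"; returns a dict with "pixels" (400x640x3 uint8, red, green, blue), "fx", "fy", "cx", "cy" (pixels), "R" (3x3) and "t" (3): a world point X has camera coordinates R X + t. Camera axes: x right, y down, z forward; pixel columns grow to the right and rows downward; lengths in m; the calibration is good to about 2 mm. A picture is of the moment at which its call begins. There is no depth.
- r.hand_in(): hands the job in, once; it reports no verdict.
Trained networks look in the newest picture that a camera, given by its name, has taken for a name from the list of things; names that differ only in an ending like _2 or _b are one class to them, and where a whole thing is asked for, a point or a joint stands for the part that bears it (a point fixed in the world has none). Each returns a list of dicts, best first, with "score" (0 to 1); they miss things now and then, are a little off and sometimes report something else, mostly with a low value. They report only what shows in the picture. A call takes as long as a camera call. They do not tell look-alikes from the thing itself.
- look_for(query, camera): "xyz" ([x, y, z] in m, in the coordinates of the camera as it stood for that picture, good to about 4 mm: the middle of the surface that is visible of it).
- outline_of(query, camera): "region" (400x640 bool, what is visible of it).
The state is a dict: "clock": time; "joints": joint angles; "qvel": joint speeds; "tau": joint torques, N m; "tcp_pos": TCP position; "orientation": TCP orientation; "contact_force": force on the tool from outside, world axes, zero at the start; "moment": the same for the moment, N m; "grip_width": finger opening in m.
Only numpy, scipy, OpenCV 4.12 (cv2) and the standard library are available. Lean on these libraries where they do the work, as an engineer would, in place of code of your own. Each camera call takes 0.05 s, during which the arm holds its last target. There are 200 camera calls.

## Working session

There is one attempt and no reset: what is moved stays moved. The work goes in short steps, Python scripts to look and compute and a tool call to move; the robot and the scene stay as the last step left them, time stands still between calls to the robot, and variables do not carry over. Pictures are saved under pics/ and viewed, about 12 in all and at most 16, crops included, and the job is handed in when it is done.

Besides the shell and the picture viewer there is one more tool, called after "Call:" by a JSON object that holds its "api" and its "payload", one argument or row to a line. carry_out: Moves the arm, as the interface text tells. Shift numbers are shares of 0.5 m and turn numbers shares of 1.5 rad, none past 1 either way. Its arguments: {"type":"object","properties":{"offset":{"type":"array","items":{"type":"array","items":{"type":"number","minimum":-1,"maximum":1}}},"turn":{"type":"array","items":{"type":"array","items":{"type":"number","minimum":-1,"maximum":1}}},"hand":{"type":"number"},"force":{"type":"number"}},"required":["offset","turn"]}

```bash
mkdir -p pics; cat > h.py <<'E'
import numpy as np, cv2
from bench import r, imaging, look_for, outline_of
from scipy.spatial.transform import Rotation as Ro
def world(f,p): return np.array(f["R"]).T@(np.array(p)-np.array(f["t"]))
def proj(f,X):
    c=np.array(f["R"])@np.array(X)+np.array(f["t"]); return f["fx"]*c[0]/c[2]+f["cx"],f["fy"]*c[1]/c[2]+f["cy"]
def ray(f,u,v,z):
    R=np.array(f["R"]);o=-R.T@np.array(f["t"]);d=R.T@np.array([(u-f["cx"])/f["fx"],(v-f["cy"])/f["fy"],1]);return o+d*(z-o[2])/d[2]
def save(f,n,box=None,s=1):
    im=f["pixels"][...,::-1]
    if box: im=im[box[1]:box[3],box[0]:box[2]]
    cv2.imwrite("pics/"+n,cv2.resize(im,None,fx=s,fy=s,interpolation=cv2.INTER_CUBIC))
E
python3 - <<'E'
from h import *
o=r.get_obs();print({k:np.round(v,3) for k,v in o.items()}, r.nose_length)
for c in("top","side"):
    f=imaging.grab_frame(c);save(f,c+"0.png",s=1.25)
    print(c,np.round(-np.array(f["R"]).T@np.array(f["t"]),3),f["fx"])
    for q in["prop_a","crate","magazine","ring","handle","hoop","pocket1","park_mark","beaker","slip_bowl","brush","rib","glaze_jar","tile"]:
        print(q,[(np.round(world(f,d["xyz"]),3).tolist(),np.round(proj(f,world(f,d["xyz"]))).tolist(),round(d["score"],2)) for d in look_for(q,c) if d["score"]>.2])
E
```

```text
{'clock': np.float64(0.0), 'joints': array([-1.245,  0.478,  0.022,  1.556, -0.011,  1.109, -0.083]), 'qvel': array([-0.003, -0.001,  0.001, -0.001,  0.001,  0.002, -0.   ]), 'tau': array([ 0.0000e+00, -5.9645e+01,  1.6080e+00, -2.8120e+01,  1.2000e-02,
        9.0000e-03,  0.0000e+00]), 'tcp_pos': array([0.283, 0.612, 0.207]), 'orientation': array([-6.760e-01, -3.068e+00,  3.000e-03]), 'contact_force': array([-0.147, -0.602, -0.22 ]), 'moment': array([-0.037,  0.001,  0.027]), 'grip_width': np.float64(0.086)} 0.014
top [0.305 0.02  1.228] 372.47470728023967
prop_a [([0.554, 0.285, 0.056], [248.0, 192.0], 0.75), ([0.566, -0.08, 0.035], [360.0, 188.0], 0.7), ([0.46, 0.389, 0.065], [214.0, 221.0], 0.59), ([0.448, 0.29, 0.066], [245.0, 224.0], 0.52), ([0.453, 0.189, 0.062], [276.0, 222.0], 0.52), ([0.551, 0.384, 0.062], [217.0, 193.0], 0.44)]
crate [([0.529, -0.356, 0.006], [443.0, 199.0], 0.6)]
magazine [([0.568, -0.074, 0.039], [358.0, 187.0], 0.82)]
ring [([0.569, -0.071, 0.032], [357.0, 187.0], 0.96)]
handle [([0.565, -0.08, 0.039], [360.0, 188.0], 0.79)]
hoop [([0.568, -0.073, 0.03
[... 1626 characters left out ...]
0, 307.0], 0.31)]
pocket1 [([0.554, -0.072, 0.032], [331.0, 197.0], 0.87), ([0.449, 0.304, 0.062], [321.0, 310.0], 0.36)]
park_mark [([0.572, -0.047, 0.039], [322.0, 200.0], 0.98)]
beaker [([0.661, 0.22, 0.078], [255.0, 255.0], 0.93)]
slip_bowl [([0.68, 0.357, 0.021], [228.0, 308.0], 0.68)]
brush [([0.373, -0.242, 0.012], [403.0, 178.0], 0.82), ([0.659, 0.219, 0.076], [256.0, 255.0], 0.59)]
rib [([0.696, -0.3, 0.009], [313.0, 143.0], 0.65), ([0.573, -0.054, 0.033], [323.0, 200.0], 0.41), ([0.524, -0.366, 0.009], [368.0, 142.0], 0.32)]
glaze_jar [([0.652, -0.394, 0.055], [335.0, 118.0], 0.82), ([0.574, -0.053, 0.032], [323.0, 200.0], 0.32)]
tile [([0.506, 0.468, 0.005], [274.0, 374.0], 0.59)]
```

```bash
python3 - <<'E'
from h import *
save(imaging.grab_frame("top"),"t1.png",(180,120,500,280),2.5)
save(imaging.grab_frame("side"),"s1.png",(200,90,440,390),2)
E
```

```text
(no output)
```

View pics/t1.png

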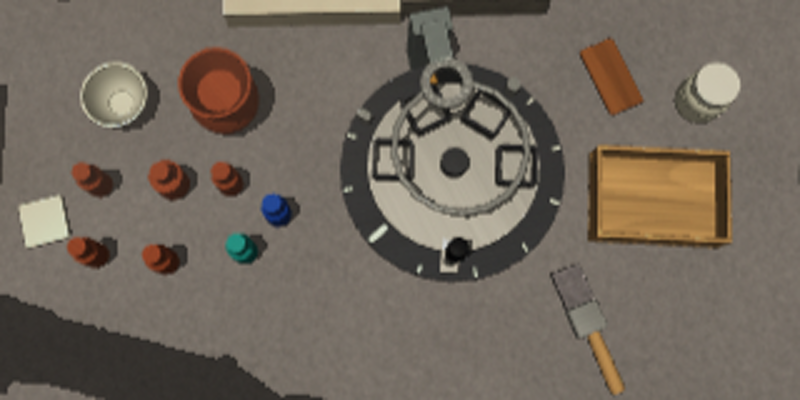

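View pics/s1.png

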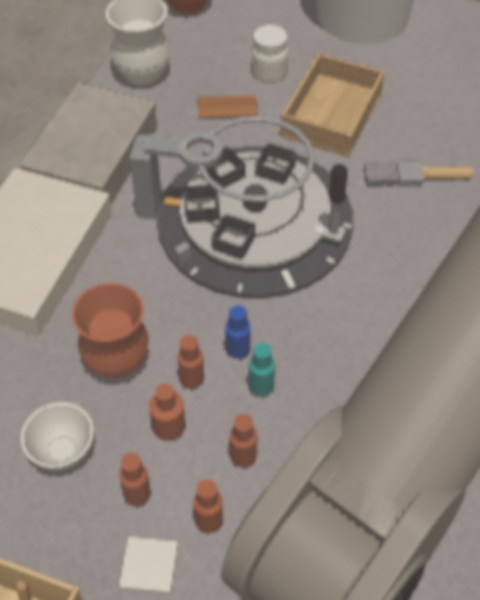

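The two pictures agree. There are five terracotta props. In the top view they are at crop pixels (93,180), (169,180), (227,179), (88,251) and (160,258), and the one at (169,180) looks thick. Blue (275,209) and turquoise (241,248) are look-alikes. The handle is at (457,250), opposite the ring at (445,83), so the wheel is at click 4. The park mark is at (378,233).

Next I'll measure the props and the magazine more precisely.

```bash
cat > fit.py <<'E'
from h import *
from scipy.optimize import least_squares
F=8
def cyl(f,x,y,z0,r0,z1,r1):
    a=np.linspace(0,2*np.pi,40,endpoint=False)
    P=[proj(f,(x+q*np.cos(t),y+q*np.sin(t),z)) for z,q in((z0,r0),(z1,r1)) for t in a]
    return cv2.convexHull((np.array(P)*F+F/2).astype(np.float32)).astype(np.int32)
def model(f,x,y,d,o):
    m=np.zeros((80*F,80*F),np.uint8)
    for s in((0,d/2-.005,.007,d/2),(.007,d/2,.06,d/2),(.06,d/2,.064,.012),(.064,.012,.092,.012)):
        cv2.fillPoly(m,[cyl(f,x,y,*s)-np.array(o)*F],1)
    M=cv2.moments(m,True);return M["m10"]/M["m00"]/F-.5+o[0],M["m01"]/M["m00"]/F-.5+o[1],M["m00"]/F/F
def redblobs(f):
    p=f["pixels"].astype(int);R,G,B=p[...,0],p[...,1],p[...,2]
    m=((R>1.55*G)&(R>1.55*B)&(R>45)&(G<R*.62)).astype(np.uint8)
    n,l,s,c=cv2.connectedComponentsWithStats(m)
    return [(c[i],s[i,4]) for i in range(1,n) if 60<s[i,4]<900]
def props(verbose=True):
    ft,fs=imaging.grab_frame("top"),imaging.grab_frame("side");bt,bs=redblobs(ft),redblobs(fs);out=[]
    for c,a in bt:
        X=ray(ft,*c,.045);u=np.array(proj(fs,X));
        if not bs: continue
        c2,a2=min(bs,key=lambda b:np.linalg.norm(b[0]-u))
        if np.linalg.norm(c2-u)>12: print("unmatched",c,a,np.round(X,3));continue
        ot=(c-40).astype(int);os_=(c2-40).astype(int)
        def e(q):
            m1=model(ft,q[0],q[1],q[2],ot);m2=model(fs,q[0],q[1],q[2],os_)
            return [m1[0]-c[0],m1[1]-c[1],m2[0]-c2[0],m2[1]-c2[1],(m1[2]-a)/20,(m2[2]-a2)/20]
        s=least_squares(e,[X[0],X[1],.038],diff_step=.02);out.append(s.x)
        print(np.round(s.x,4),"res",np.round(s.fun,2),np.round(c),a,a2)
    return ft,fs,out
E
python3 - <<'E'
from fit import *
ft,fs,_=props()
# base plate: dark-ring outer contour
for f,n in((ft,"top"),(fs,"side")):
    p=f["pixels"].astype(int)
    c=proj(f,(.568,-.073,.012)); save(f,n+"m.png",(int(c[0])-60,int(c[1])-60,int(c[0])+60,int(c[1])+60),5); print(n,"origin",int(c[0])-60,int(c[1])-60)
E
```

```text
unmatched [192.97643979  95.2382199 ] 764 [0.899 0.486 0.045]
unmatched [424.08831169 150.11948052] 385 [ 0.687 -0.293  0.045]
unmatched [267.01736973 155.55707196] 806 [0.678 0.226 0.045]
unmatched [214.1686747  190.44578313] 83 [0.562 0.397 0.045]
unmatched [247.06779661 191.2259887 ] 177 [0.558 0.289 0.045]
unmatched [270.21238938 191.08849558] 113 [0.557 0.213 0.045]
unmatched [212.98039216 219.88235294] 102 [0.465 0.397 0.045]
unmatched [242.61165049 222.74757282] 103 [0.455 0.301 0.045]
unmatched [607.29245283 280.09433962] 106 [ 0.264 -0.821  0.045]
unmatched [613.72361809 359.89949749] 199 [ 0.035 -0.806  0.045]
unmatched [ 35.18204804 383.08217446] 791 [-0.024  0.916  0.045]
unmatched [617.35348837 382.2620155 ] 645 [-0.026 -0.807  0.045]
top origin 297 128
side origin 266 140
```

View pics/topm.png

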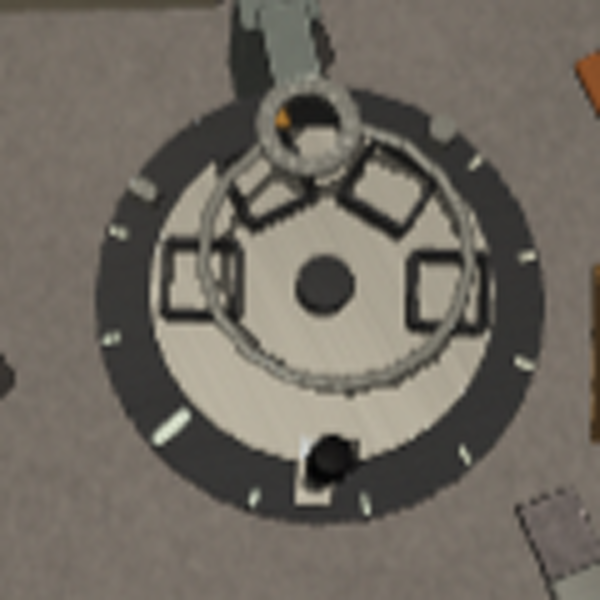

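View pics/sidem.png

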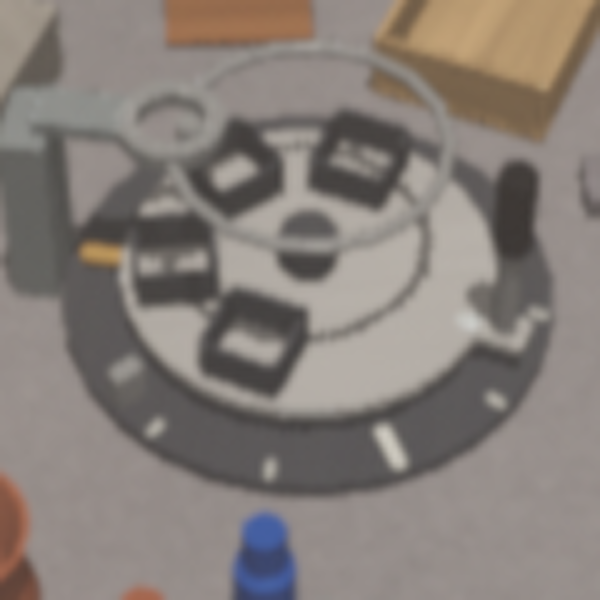

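```bash
cat > q.py <<'E'
from h import *
ft,fs=imaging.grab_frame("top"),imaging.grab_frame("side")
T=lambda u,v,z:ray(ft,297+(u+.0)/5-.4,128+v/5-.4,z)
S=lambda u,v,z:ray(fs,266+u/5-.4,140+v/5-.4,z)
marks=[(118,232),(110,338),(172,427),(253,498),(365,505),(463,456),(523,362),(528,257),(474,160)]
M=np.array([T(u,v,.012)[:2] for u,v in marks]);Ms={1:S(270,468,.012),2:S(390,447,.012),3:S(497,402,.012),0:S(155,428,.012)}
for k,v in Ms.items(): print(k,np.round(v[:2],4),np.round(M[k],4))
A=np.c_[2*M,np.ones(9)];c=np.linalg.lstsq(A,(M**2).sum(1),rcond=None)[0];print("centre",c[:2],"r",np.sqrt(c[2]+c[:2]@c[:2]))
an=np.unwrap(np.arctan2(*(M-c[:2]).T[::-1]));print(np.degrees(an)-np.arange(9)*30-60)
for n,P in(("plate T",[T(97,300,.012),T(545,305,.012),T(325,523,.012)]),("ring",[T(308,125,.145),S(172,122,.145)]),("handle",[T(333,455,.165),S(518,172,.165)]),("hub",[T(325,285,.04),S(307,243,.04)]),("p1..4",[T(202,280,.063),T(272,190,.063),T(388,188,.063),T(448,292,.063)])):
    print(n,[np.round(p[:2],4).tolist() for p in P])
for u in((248,192),(217,193)):print(ft["pixels"][u[1],u[0]])
for u in((283,298),(268,333),(255,255),(300,350)):print(fs["pixels"][u[1],u[0]])
E
python3 q.py
```

```text
1 [0.545  0.0516] [0.5477 0.0566]
2 [0.4852 0.014 ] [0.4873 0.0162]
3 [ 0.4367 -0.0386] [ 0.4396 -0.036 ]
0 [0.6177 0.0471] [0.6204 0.0506]
centre [ 0.57453398 -0.08423302] r 0.140841329990505
[11.19501326 10.76782375 10.97941557 10.33810194  9.95428253  9.42262649
 10.32484382  9.81635564 10.91747761]
plate T [[0.5738, 0.0651], [0.5656, -0.2326], [0.4226, -0.0825]]
ring [[0.6507, -0.0684], [0.647, -0.0668]]
handle [[0.4468, -0.0754], [0.4466, -0.0768]]
hub [[0.5752, -0.0849], [0.5748, -0.0952]]
p1..4 [[0.5746, -0.0043], [0.6335, -0.0506], [0.6335, -0.1253], [0.5642, -0.161]]
[90 46 31]
[99 53 36]
[169 107  81]
[139  89  70]
[168 107  82]
[102  68  57]
```

```bash
sed -i 's/m=((R>1.55.*/m=((R>1.3*G)\&(R>1.45*B)\&(R>35)).astype(np.uint8)/; s/60<s\[i,4\]<900/60<s[i,4]<1500/' fit.py; sed -i 's/def props/_c=cv2\ndef props/' fit.py; python3 - <<'E'
from fit import *
props()
f=imaging.grab_frame("side")
E
```

```text
unmatched [29.53414634 14.89756098] 410 [1.229 1.106 0.045]
unmatched [505.00555942  88.25364837] 1439 [ 0.9   -0.577  0.045]
unmatched [195.80481036  97.72432932] 1081 [0.89  0.475 0.045]
[ 0.6887 -0.2881  0.056 ] res [-2.22  0.31  0.54 -3.68 -5.    6.35] [424. 150.] 426 263
[0.6777 0.2083 0.1023] res [ 5.41  0.61 -1.87  4.7   0.3  -0.34] [267. 156.] 862 1393
unmatched [119.62184874 158.03361345] 238 [0.679 0.722 0.045]
[0.5572 0.3886 0.0299] res [ 0.2   0.53 -0.39 -0.03 -0.59  0.26] [216. 191.] 151 290
[0.5572 0.2892 0.0405] res [ 0.39  0.51 -0.52  0.14 -0.87  0.37] [247. 191.] 199 378
[0.5558 0.213  0.0294] res [ 0.13  0.4  -0.34 -0.05 -0.78  0.34] [270. 191.] 130 258
[0.462  0.3901 0.0311] res [ 0.24  0.47 -0.38  0.05 -0.65  0.26] [215. 220.] 155 300
[0.4521 0.2961 0.0305] res [ 0.19  0.42 -0.34  0.03 -0.69  0.29] [244. 223.] 137 283
unmatched [421.84090909 264.87878788] 132 [ 0.315 -0.263  0.045]
unmatched [ 35.11245466 383.04594921] 827 [-0.023  0.917  0.045]
```

Call:
{"api": "carry_out", "payload": {
  "offset": [
    [-0.66,-0.378,-0.12],
    [-0.66,-0.378,-0.12],
    [-0.66,-0.378,-0.12],
    [-0.66,-0.378,-0.12],
    [-0.66,-0.378,-0.12],
    [-0.66,-0.378,-0.12],
    [-0.66,-0.378,-0.12],
    [-0.66,-0.378,-0.12]
  ],
  "turn": [
    [0,0,-0.289],
    [0,0,-0.289],
    [0,0,-0.289],
    [0,0,-0.289],
    [0,0,-0.289],
    [0,0,-0.289],
    [0,0,-0.289],
    [0,0,-0.289]
  ],
  "hand": 0.4,
  "force": 60
}}

```text
clock: 2.75
tcp_pos: [0.506, 0.2985, 0.2692]
orientation: [0.006, 3.14, -0.001]
contact_force: [0.2, -0.1, -0.3]
grip_width: 0.0513
```

Call:
{"api": "carry_out", "payload": {
  "offset": [
    [0.118,-0.749,0],
    [0.118,-0.749,0],
    [0.118,-0.749,0],
    [0.118,-0.749,0],
    [0.118,-0.749,0],
    [0.118,-0.749,0],
    [0.118,-0.749,0],
    [0.118,-0.749,0]
  ],
  "turn": [
    [0,0,0],
    [0,0,0],
    [0,0,0],
    [0,0,0],
    [0,0,0],
    [0,0,0],
    [0,0,0],
    [0,0,0]
  ]
}}

```text
clock: 3.55
tcp_pos: [0.4434, -0.0762, 0.2687]
orientation: [0.007, 3.141, -0.0]
contact_force: [0.4, 0.4, -0.1]
grip_width: 0.0512
```

Call:
{"api": "carry_out", "payload": {
  "offset": [
    [0,0,0.1],
    [0,0,0.15],
    [0,0,0.22],
    [0,0,0.22],
    [0,0,0.22]
  ],
  "turn": [
    [0,0,0],
    [0,0,0],
    [0,0,0],
    [0,0,0],
    [0,0,0]
  ]
}}

```text
clock: 4.05
tcp_pos: [0.4446, -0.0723, 0.1588]
orientation: [-0.001, -3.141, 0.0]
contact_force: [0.7, 0.2, 1.2]
grip_width: 0.0518
```

Call:
{"api": "carry_out", "payload": {
  "offset": [
    [0,0,0],
    [0,0,0],
    [0,0,0],
    [0,0,0],
    [0,0,0]
  ],
  "turn": [
    [0,0,0],
    [0,0,0],
    [0,0,0],
    [0,0,0],
    [0,0,0]
  ],
  "hand": 1,
  "force": 60
}}

```text
clock: 4.55
tcp_pos: [0.4448, -0.0722, 0.1586]
orientation: [0.0, 3.141, 0.0]
contact_force: [-0.7, 0.2, 0.1]
grip_width: 0.0001
```

```bash
python3 - <<'E'
from h import *
a=imaging.grab_frame("top");b=imaging.grab_frame("side")
A=a["pixels"][120:240,290:430];B=b["pixels"][130:250,270:410]
cv2.imwrite("pics/m2.png",cv2.resize(np.vstack([A,B])[...,::-1],None,fx=2.5,fy=2.5,interpolation=cv2.INTER_CUBIC))
E
```

```text
(no output)
```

View pics/m2.png

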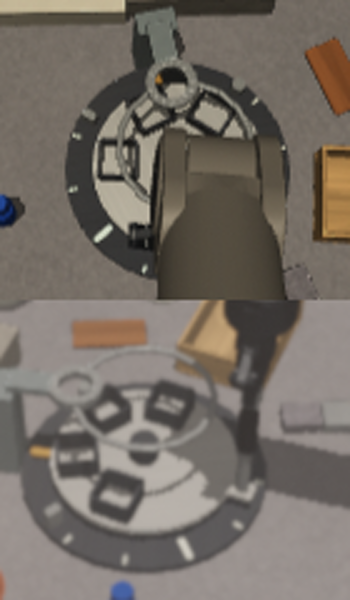

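```bash
python3 - <<'E'
from h import *
b=imaging.grab_frame("side");a=imaging.grab_frame("top");p=r.get_obs()["tcp_pos"];print(p)
print("side tcp",proj(b,p),"tip",proj(b,p-[0,0,.014]),"handle est",proj(b,(.4467,-.076,.165)),"h base",proj(b,(.4467,-.076,.105)))
print("top tcp",proj(a,p),proj(a,(.4467,-.076,.165)))
save(b,"s3.png",(320,130,420,230),6)
E
```

```text
[ 0.44453729 -0.07218942  0.15828732]
side tcp (np.float64(369.2724701623611), np.float64(177.02326985173352)) tip (np.float64(368.90500455300025), np.float64(180.51361238554583)) handle est (np.float64(369.0817550862206), np.float64(174.1869049114276)) h base (np.float64(367.5503900418606), np.float64(188.88575886121268))
top tcp (np.float64(361.90224681470823), np.float64(219.71415903019317)) (np.float64(363.40244116962515), np.float64(218.64236373343692))
```

View pics/s3.png

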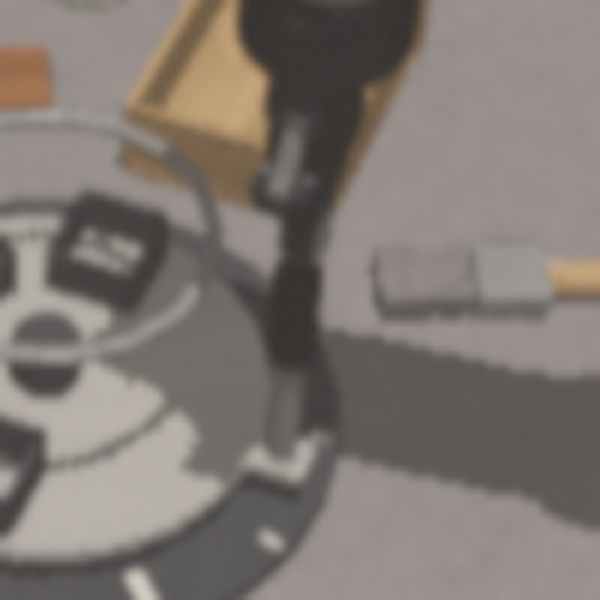

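Call:
{"api": "carry_out", "payload": {
  "offset": [
    [0,-0.015,0],
    [0,-0.03,0],
    [0,-0.03,0]
  ],
  "turn": [
    [0,0,0],
    [0,0,0],
    [0,0,0]
  ]
}}

```text
clock: 5.05
tcp_pos: [0.4445, -0.0887, 0.1583]
orientation: [0.004, 3.142, -0.001]
contact_force: [-0.2, 0.1, -0.7]
grip_width: -0.0001
```

```bash
python3 - <<'E'
from h import *
b=imaging.grab_frame("side")
save(b,"s4.png",(320,130,420,230),6)
E
```

```text
(no output)
```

View pics/s4.png

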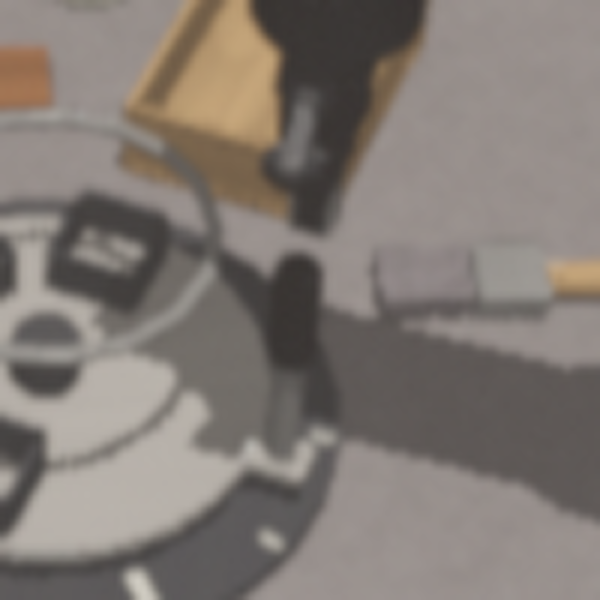

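```bash
python3 - <<'E'
from h import *
b=imaging.grab_frame("side");o=r.get_obs();p=o["tcp_pos"];print(p,o["grip_width"],o["contact_force"])
for dz in(-.02,-.014,0,.01,.02,.04,.06):print(dz,(np.array(proj(b,p+[0,0,dz]))-[320,130])*6)
for dy in(-.03,0,.03):print("y",dy,(np.array(proj(b,p+[0,dy,-.014]))-[320,130])*6)
print("handle top",(np.array(proj(b,[.4467,-.076,.165]))-[320,130])*6)
a=imaging.grab_frame("top");save(a,"t5.png",(330,170,430,260),6)
for dz in(-.014,0,.04,.1):print(dz,(np.array(proj(a,p+[0,0,dz]))-[330,170])*6)
E
```

```text
[ 0.44448685 -0.08760329  0.15824584] -8.678097873245374e-05 [0.46418133 0.94072557 0.68823157]
-0.02 [301.92453348 289.19279434]
-0.014 [302.88400831 280.30338849]
0 [305.14801626 259.32765797]
0.01 [306.78716111 244.14120037]
0.02 [308.44499146 228.7816242 ]
0.04 [311.8180014  197.53113876]
0.06 [315.26970702 165.55154833]
y -0.03 [320.72650157 236.69062297]
y 0 [302.88400831 280.30338849]
y 0.03 [284.55548571 325.10416533]
handle top [294.49053052 265.12142947]
-0.014 [220.78566218 301.71942285]
0 [223.54768989 297.96567779]
0.04 [231.84367402 286.69098662]
0.1 [245.54010968 268.07678969]
```

View pics/t5.png

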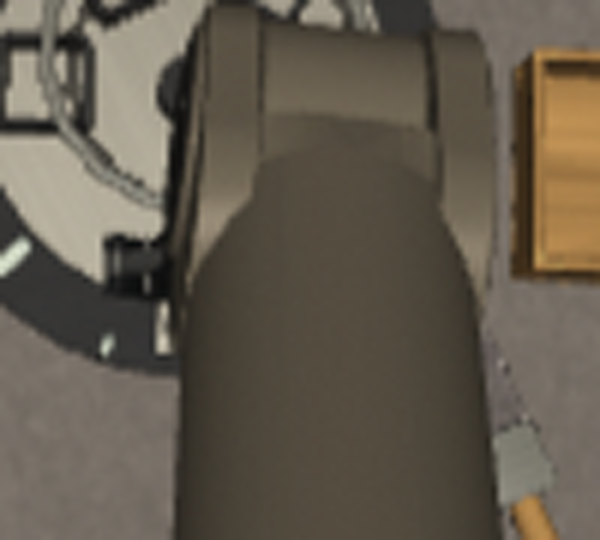

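Call:
{"api": "carry_out", "payload": {
  "offset": [
    [0,0,-0.1],
    [0,0,-0.2],
    [-0.015,0.2,-0.2],
    [-0.015,0.77,-0.2],
    [-0.015,0.77,-0.2],
    [-0.015,0.77,-0.2],
    [-0.015,0.77,-0.2],
    [-0.015,0.77,-0.2]
  ],
  "turn": [
    [0,0,0],
    [0,0,0],
    [0,0,0],
    [0,0,0],
    [0,0,0],
    [0,0,0],
    [0,0,0],
    [0,0,0]
  ]
}}

```text
clock: 6.0
tcp_pos: [0.4507, 0.2148, 0.2584]
orientation: [0.0, 3.141, 0.001]
contact_force: [0.7, -1.1, 0.4]
grip_width: 0.0002
```

Call:
{"api": "carry_out", "payload": {
  "offset": [
    [0,0.2,0],
    [0,0.2,0],
    [0,0.2,0],
    [0,0.2,0]
  ],
  "turn": [
    [0,0,0],
    [0,0,0],
    [0,0,0],
    [0,0,0]
  ]
}}

```text
clock: 6.4
tcp_pos: [0.4505, 0.3137, 0.2577]
orientation: [0.004, -3.141, 0.001]
contact_force: [0.9, -1.2, -0.1]
grip_width: -0.0001
```

```bash
python3 - <<'E'
from h import *
o=r.get_obs();p=o["tcp_pos"];print(p,o["orientation"],o["grip_width"])
a=imaging.grab_frame("top");b=imaging.grab_frame("side")
ims=[]
for f in(a,b):
    c=np.array(proj(f,p)).astype(int)-45
    im=cv2.resize(f["pixels"][c[1]:c[1]+90,c[0]:c[0]+90,::-1],None,fx=4.4,fy=4.4,interpolation=cv2.INTER_CUBIC)
    for dz,col in((-.014,(0,255,0)),(0,(255,255,0))):
        u=(np.array(proj(f,p+[0,0,dz]))-c+.5)*4.4;cv2.circle(im,tuple(u.astype(int)),2,col,-1)
    ims.append(im)
cv2.imwrite("pics/g6.png",np.hstack(ims))
E
```

```text
[0.45054332 0.31372764 0.25772048] [ 4.22648709e-03 -3.14069566e+00  1.21927373e-03] -6.749923184362482e-05
```

View pics/g6.png

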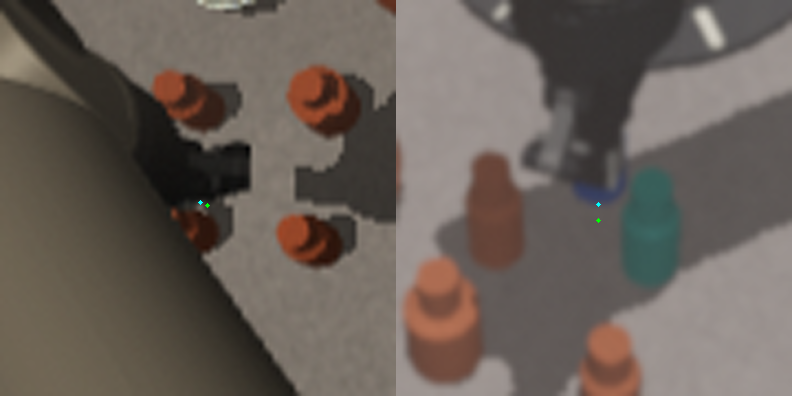

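```bash
cat > tri.py <<'E'
from h import *
def tri(a,u,b,v):
    A=[];B=[]
    for f,p in((a,u),(b,v)):
        R=np.array(f["R"]);t=np.array(f["t"]);n=[(p[0]-f["cx"])/f["fx"],(p[1]-f["cy"])/f["fy"]]
        for k in(0,1):A.append(n[k]*R[2]-R[k]);B.append(t[k]-n[k]*t[2])
    s=np.linalg.lstsq(np.array(A),np.array(B),rcond=None);return s[0],s[1]
E
python3 - <<'E'
from tri import *
a=imaging.grab_frame("top");b=imaging.grab_frame("side");p=r.get_obs()["tcp_pos"];print(r.get_obs()["joints"].round(3))
ca=np.array(proj(a,p)).astype(int)-45;cb=np.array(proj(b,p)).astype(int)-45
for ut,us in(((248,168),(600,187)),((245,160),(600,180)),((215,172),(575,160))):
    X,e=tri(a,ca+np.array(ut)/4.4-.5,b,cb+(np.array(us)-[396,0])/4.4-.5);print(X,X-p,e)
# shadow-free check: gripper body knuckle
E
```

```text
[-7.240e-01  2.230e-01  8.000e-03  1.801e+00 -1.000e-03  1.117e+00
  8.530e-01]
[0.46715642 0.28793517 0.23568805] [ 0.01543889 -0.0229785  -0.02267978] [0.00012029]
[0.46904949 0.28798489 0.24227658] [ 0.01733197 -0.02292878 -0.01609125] [0.00018875]
[0.46736545 0.29923594 0.27038686] [ 0.01564793 -0.01167773  0.01201903] [3.50682051e-07]
```

```bash
cat > asc.py <<'E'
from h import *
import sys
def asc(f,p,h=16,w=26):
    c=np.round(proj(f,p)).astype(int)
    m=f["pixels"].max(2)[c[1]-h:c[1]+h,c[0]-w:c[0]+w]
    print("origin",c[0]-w,c[1]-h)
    for i,row in enumerate(m): print("%3d "%(c[1]-h+i)+"".join("#" if v<55 else "+" if v<75 else "." for v in row))
if __name__=="__main__":
    p=r.get_obs()["tcp_pos"]
    for c in("top","side"):
        f=imaging.grab_frame(c);print(c,np.round(proj(f,p-[0,0,.014]),1));asc(f,p)
E
python3 asc.py
```

```text
top [221.6 214.8]
origin 194 198
198 ++####################....+.........................
199 +++###################..............................
200 +++#####################+...........................
201 ++++#######################......+###...............
202 ++++########################..########..............
203 +++++#######################+#########..............
204 ++++++################################..............
205 ++++++################################..............
206 +++++++###############################...........+++
207 +++++++###############################..........++++
208 ++++++++##############################..........++++
209 .+++++++##############################..........++++
210 .++++++++#############################..........++++
211 ..++++++++###########################+..........++++
212 ..++++++++########################+.............++++
213 ...++++++++####################+.................+++
214 ....++++++++##############+##++.....................
215 ....++++++++#############..++++.....................
216 .....++++++++##########+#..++++++....
[... 1914 characters left out ...]
................
272 ....................................................
273 ....................................................
274 ....................................................
275 ....................................................
276 ....................................................
277 ....................................................
278 ....................................................
279 ....................................................
280 ....................................................
281 ....................................................
282 ....................................................
283 ....................................................
```

Call:
{"api": "carry_out", "payload": {
  "offset": [
    [0,0,0],
    [0,0,0],
    [0,0,0],
    [0,0,0],
    [0,0,0],
    [0,0,0],
    [0,0,0],
    [0,0,0]
  ],
  "turn": [
    [0,0,1],
    [0,0,1],
    [0,0,1],
    [0,0,1],
    [0,0,1],
    [0,0,1],
    [0,0,1],
    [0,0,1]
  ]
}}

```text
clock: 7.5
tcp_pos: [0.4515, 0.3118, 0.2585]
orientation: [1.784, 2.586, 0.001]
contact_force: [-0.1, -0.5, -0.4]
grip_width: 0.0004
```

Call:
{"api": "carry_out", "payload": {
  "offset": [
    [0,0,0],
    [0,0,0],
    [0,0,0],
    [0,0,0]
  ],
  "turn": [
    [0,0,0.268],
    [0,0,0.268],
    [0,0,0.268],
    [0,0,0.268]
  ]
}}

```text
clock: 7.9
tcp_pos: [0.4514, 0.312, 0.2585]
orientation: [-2.258, -2.184, -0.0]
contact_force: [-0.3, -0.4, 0.6]
grip_width: 0.0002
```

```bash
python3 asc.py
```

```text
top [221.1 214.9]
origin 194 198
198 ##########+############...+.........................
199 #######################.............................
200 #######################.............................
201 ######################..............................
202 ######################..............................
203 +#####################..............................
204 +######################.............................
205 ++#####################.............................
206 ++######################............................
207 +++######################...........................
208 +++######################...........................
209 ++++#####################+..........................
210 ++++######################..........................
211 ++++######################..........................
212 +++++#####################+.........................
213 ++++++####################..........................
214 ++++++###################+..........................
215 +++++++##################..++++.....................
216 +++++++#################+..++++++....
[... 1914 characters left out ...]
................
272 ....................................................
273 ....................................................
274 ....................................................
275 ....................................................
276 ....................................................
277 ....................................................
278 ....................................................
279 ....................................................
280 ....................................................
281 ....................................................
282 ....................................................
283 ....................................................
```

```bash
python3 - <<'E'
from h import *
p=r.get_obs()["tcp_pos"]
ims=[]
for n in("top","side"):
    f=imaging.grab_frame(n);c=np.array(proj(f,p)).astype(int)-[30,36]
    im=f["pixels"][c[1]:c[1]+60,c[0]:c[0]+60,::-1].astype(float)
    im=(255*np.clip(im/140,0,1)**.6).astype(np.uint8)
    im=cv2.resize(im,None,fx=6.6,fy=6.6,interpolation=cv2.INTER_NEAREST)
    for dz,col in((-.014,(0,255,0)),(.005,(255,255,0)),(.06,(255,0,255))):
        u=(np.array(proj(f,p+[0,0,dz]))-c+.5)*6.6;cv2.circle(im,tuple(u.astype(int)),2,col,-1)
    ims.append(im)
cv2.imwrite("pics/g7.png",np.hstack(ims))
E
```

```text
(no output)
```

View pics/g7.png

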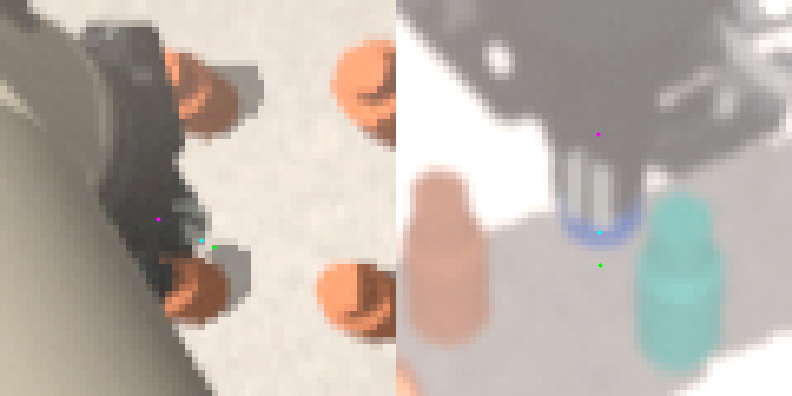

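The pads are centred on the tool axis, but their tips look about 15 mm higher than I expected, at about TCP height. So the fingers closed just over the handle. I'll calibrate the tip height by touching the handle top, which is at 165 mm.

Call:
{"api": "carry_out", "payload": {
  "offset": [
    [-0.776,0.018,0],
    [-0.776,0.018,0],
    [-0.776,0.018,0],
    [-0.776,0.018,0],
    [-0.776,0.018,0],
    [-0.776,0.018,0],
    [-0.776,0.018,0],
    [-0.776,0.018,0]
  ],
  "turn": [
    [0,0,-0.024],
    [0,0,-0.024],
    [0,0,-0.024],
    [0,0,-0.024],
    [0,0,-0.024],
    [0,0,-0.024],
    [0,0,-0.024],
    [0,0,-0.024]
  ]
}}

```text
clock: 8.9
tcp_pos: [0.4474, -0.0787, 0.2587]
orientation: [2.217, 2.225, 0.001]
contact_force: [1.0, -0.4, -0.3]
grip_width: -0.0002
```

Call:
{"api": "carry_out", "payload": {
  "offset": [
    [0,0,0.08],
    [0,0,0.13],
    [0,0,0.13]
  ],
  "turn": [
    [0,0,0],
    [0,0,0],
    [0,0,0]
  ]
}}

```text
clock: 9.2
tcp_pos: [0.4454, -0.0758, 0.1908]
orientation: [-2.214, -2.224, 0.007]
contact_force: [-0.1, -0.4, 0.5]
grip_width: -0.0002
```

Now I'll lower gently in 4 mm steps until contact.

Call:
{"api": "carry_out", "payload": {
  "offset": [
    [0,0,0.012],
    [0,0,0.02],
    [0,0,0.02],
    [0,0,0.02]
  ],
  "turn": [
    [0,0,0],
    [0,0,0],
    [0,0,0],
    [0,0,0]
  ]
}}

```text
clock: 9.6
tcp_pos: [0.4486, -0.0753, 0.184]
orientation: [2.215, 2.226, 0.002]
contact_force: [-0.0, 0.0, 0.9]
grip_width: 0.0
```

Call:
{"api": "carry_out", "payload": {
  "offset": [
    [0,0,0.008],
    [0,0,0.012],
    [0,0,0.012]
  ],
  "turn": [
    [0,0,0],
    [0,0,0],
    [0,0,0]
  ]
}}

```text
clock: 9.9
tcp_pos: [0.4478, -0.0754, 0.177]
orientation: [-2.216, -2.226, 0.001]
contact_force: [-0.3, 0.8, -0.1]
grip_width: -0.0003
```

Call:
{"api": "carry_out", "payload": {
  "offset": [
    [0,0,0.008],
    [0,0,0.012],
    [0,0,0.012]
  ],
  "turn": [
    [0,0,0],
    [0,0,0],
    [0,0,0]
  ]
}}

```text
clock: 10.2
tcp_pos: [0.4477, -0.0754, 0.1709]
orientation: [-2.216, -2.226, 0.001]
contact_force: [0.7, 0.2, -0.3]
grip_width: -0.0001
```

Call:
{"api": "carry_out", "payload": {
  "offset": [
    [0,0,0.006],
    [0,0,0.01],
    [0,0,0.01]
  ],
  "turn": [
    [0,0,0],
    [0,0,0],
    [0,0,0]
  ]
}}

```text
clock: 10.5
tcp_pos: [0.4478, -0.0754, 0.166]
orientation: [-2.216, -2.226, 0.001]
contact_force: [0.3, 0.4, 0.4]
grip_width: -0.0001
```

Call:
{"api": "carry_out", "payload": {
  "offset": [
    [0,0,0.006],
    [0,0,0.01],
    [0,0,0.01]
  ],
  "turn": [
    [0,0,0],
    [0,0,0],
    [0,0,0]
  ]
}}

```text
clock: 10.8
tcp_pos: [0.4478, -0.0754, 0.161]
orientation: [-2.216, -2.226, 0.001]
contact_force: [-1.0, 0.3, 0.5]
grip_width: -0.0002
```

Call:
{"api": "carry_out", "payload": {
  "offset": [
    [0,0,0.006],
    [0,0,0.01],
    [0,0,0.01]
  ],
  "turn": [
    [0,0,0],
    [0,0,0],
    [0,0,0]
  ]
}}

```text
clock: 11.1
tcp_pos: [0.4478, -0.0754, 0.156]
orientation: [-2.216, -2.226, 0.001]
contact_force: [-0.3, -1.0, 1.2]
grip_width: -0.0002
```

Call:
{"api": "carry_out", "payload": {
  "offset": [
    [0,0,0.006],
    [0,0,0.01],
    [0,0,0.01]
  ],
  "turn": [
    [0,0,0],
    [0,0,0],
    [0,0,0]
  ]
}}

```text
clock: 11.4
tcp_pos: [0.4478, -0.0754, 0.151]
orientation: [-2.216, -2.226, 0.001]
contact_force: [-0.4, 0.6, 0.9]
grip_width: -0.0003
```

```bash
cat > gv.py <<'E'
from h import *
import sys
p=r.get_obs()["tcp_pos"];ims=[]
for n in("top","side"):
    f=imaging.grab_frame(n);c=np.array(proj(f,p)).astype(int)-[30,36]
    im=f["pixels"][c[1]:c[1]+60,c[0]:c[0]+60,::-1].astype(float)
    im=(255*np.clip(im/160,0,1)**.6).astype(np.uint8)
    im=cv2.resize(im,None,fx=6.6,fy=6.6,interpolation=cv2.INTER_NEAREST)
    for dz,col in((-.014,(0,255,0)),(.015,(255,255,0)),(.06,(255,0,255))):
        u=(np.array(proj(f,p+[0,0,dz]))-c+.5)*6.6;cv2.circle(im,tuple(u.astype(int)),2,col,-1)
    ims.append(im)
cv2.imwrite("pics/"+sys.argv[1],np.hstack(ims))
E
python3 gv.py g8.png
```

```text
(no output)
```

View pics/g8.png

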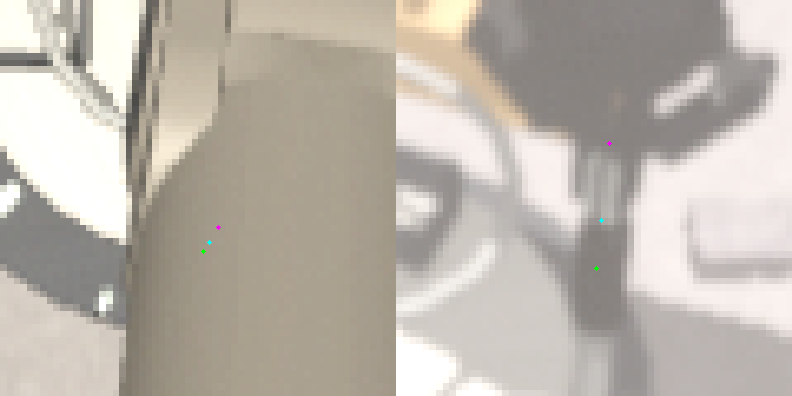

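Call:
{"api": "carry_out", "payload": {
  "offset": [
    [0,0,0.004],
    [0,0,0.008],
    [0,0,0.008]
  ],
  "turn": [
    [0,0,0],
    [0,0,0],
    [0,0,0]
  ]
}}

```text
clock: 11.8
tcp_pos: [0.4478, -0.0754, 0.147]
orientation: [-2.216, -2.226, 0.001]
contact_force: [0.4, 0.4, 0.3]
grip_width: 0.0001
```

Call:
{"api": "carry_out", "payload": {
  "offset": [
    [0,0,0.004],
    [0,0,0.006],
    [0,0,0.006]
  ],
  "turn": [
    [0,0,0],
    [0,0,0],
    [0,0,0]
  ]
}}

```text
clock: 12.1
tcp_pos: [0.4479, -0.0754, 0.1441]
orientation: [-2.216, -2.226, 0.0]
contact_force: [0.0, 0.7, 0.7]
grip_width: 0.0002
```

Call:
{"api": "carry_out", "payload": {
  "offset": [
    [0,0,0.004],
    [0,0,0.006],
    [0,0,0.006]
  ],
  "turn": [
    [0,0,0],
    [0,0,0],
    [0,0,0]
  ]
}}

```text
clock: 12.4
tcp_pos: [0.4482, -0.0754, 0.142]
orientation: [-2.216, -2.226, -0.001]
contact_force: [-4.1, 1.9, 12.0]
grip_width: 0.0001
```

Call:
{"api": "carry_out", "payload": {
  "offset": [
    [0,0,0.004],
    [0,0,0.006],
    [0,0,0.006]
  ],
  "turn": [
    [0,0,0],
    [0,0,0],
    [0,0,0]
  ]
}}

```text
clock: 12.7
tcp_pos: [0.4483, -0.0754, 0.1417]
orientation: [-2.216, -2.224, -0.003]
contact_force: [-17.0, 2.0, 48.9]
grip_width: 0.0004
```

Call:
{"api": "carry_out", "payload": {
  "offset": [
    [0,0,0.004],
    [0,0,0.006],
    [0,0,0.006]
  ],
  "turn": [
    [0,0,0],
    [0,0,0],
    [0,0,0]
  ]
}}

```text
clock: 13.0
tcp_pos: [0.4485, -0.0755, 0.1414]
orientation: [-2.215, -2.222, -0.006]
contact_force: [-30.3, 4.5, 87.8]
grip_width: -0.0003
```

Contact comes at TCP z of about 0.1425, so the tips are really at TCP z + 0.0225. I'll lift, open, and grip the handle with that correction.

Call:
{"api": "carry_out", "payload": {
  "offset": [
    [0,0,-0.04],
    [0,0,-0.1],
    [0,0,-0.1],
    [0,0,-0.1]
  ],
  "turn": [
    [0,0,0],
    [0,0,0],
    [0,0,0],
    [0,0,0]
  ],
  "hand": 0.4
}}

```text
clock: 13.4
tcp_pos: [0.4484, -0.0753, 0.1856]
orientation: [2.216, 2.226, 0.002]
contact_force: [-0.1, 0.5, -0.5]
grip_width: 0.0511
```

Call:
{"api": "carry_out", "payload": {
  "offset": [
    [0.0,0,0.06],
    [0.0,0,0.12],
    [0,0,0.13],
    [0,0,0.13]
  ],
  "turn": [
    [0,0,0],
    [0,0,0],
    [0,0,0],
    [0,0,0]
  ]
}}

```text
clock: 13.8
tcp_pos: [0.4466, -0.0756, 0.1191]
orientation: [-2.215, -2.224, 0.005]
contact_force: [0.0, 0.1, -0.5]
grip_width: 0.0511
```

Call:
{"api": "carry_out", "payload": {
  "offset": [
    [0,0,0],
    [0,0,0],
    [0,0,0],
    [0,0,0],
    [0,0,0]
  ],
  "turn": [
    [0,0,0],
    [0,0,0],
    [0,0,0],
    [0,0,0],
    [0,0,0]
  ],
  "hand": 1,
  "force": 50
}}

```text
clock: 14.3
tcp_pos: [0.446, -0.0755, 0.121]
orientation: [-2.215, -2.224, 0.002]
contact_force: [-7.0, -0.4, 8.5]
grip_width: 0.0225
```

```bash
cat > arc.py <<'E'
import numpy as np,sys,json
def arc(S,phis,c=(.572,-.085),rr=.1255):
    return [[round((c[1]+rr*np.sin(p)-S[1])/.5,3),round((c[0]+rr*np.cos(p)-S[0])/.5,3),0] for p in np.radians(phis)]
if __name__=="__main__":
    x,y,a,b,n=map(float,sys.argv[1:]);ph=np.linspace(a,b,int(n)+1)[1:]
    print(json.dumps(arc((x,y),ph)))
E
python3 arc.py .446 -.0755 176 228 8; python3 - <<'E'
import numpy as np
for a in(228,280.4):print(.572+.1255*np.cos(np.radians(a)),-.085+.1255*np.sin(np.radians(a)))
E
```

```text
[[-0.03, 0.001, 0], [-0.058, 0.004, 0], [-0.086, 0.01, 0], [-0.113, 0.019, 0], [-0.139, 0.031, 0], [-0.163, 0.046, 0], [-0.185, 0.064, 0], [-0.206, 0.084, 0]]
0.48802410890196324 -0.178264675597413
0.5946551527289451 -0.20843821958707995
```

Call:
{"api": "carry_out", "payload": {
  "offset": [
    [-0.03,0.001,0],
    [-0.058,0.004,0],
    [-0.086,0.01,0],
    [-0.113,0.019,0],
    [-0.139,0.031,0],
    [-0.163,0.046,0],
    [-0.185,0.064,0],
    [-0.206,0.084,0]
  ],
  "turn": [
    [0,0,0],
    [0,0,0],
    [0,0,0],
    [0,0,0],
    [0,0,0],
    [0,0,0],
    [0,0,0],
    [0,0,0]
  ]
}}

```text
clock: 15.1
tcp_pos: [0.4825, -0.1823, 0.1208]
orientation: [-2.214, -2.216, 0.015]
contact_force: [-25.0, -8.0, 20.3]
grip_width: 0.0222
```

```bash
python3 arc.py .488 -.1783 228 280.4 8; python3 -c "
from bench import r;o=r.get_obs();print(o['tcp_pos'],o['contact_force'],o['moment'])"
```

```text
[[-0.018, 0.022, 0], [-0.033, 0.047, 0], [-0.046, 0.073, 0], [-0.055, 0.1, 0], [-0.061, 0.128, 0], [-0.064, 0.156, 0], [-0.064, 0.185, 0], [-0.06, 0.213, 0]]
[ 0.48248458 -0.18230886  0.12079987] [-24.99349521  -7.98772026  20.31411006] [-1.63206936  5.39448116  0.5317927 ]
```

```bash
python3 - <<'E'
from arc import *
print(arc((.488,-.1783),np.linspace(230,283,9)[1:],(.570,-.092),.1255))
E
```

```text
[[np.float64(-0.037), np.float64(0.026), 0], [np.float64(-0.052), np.float64(0.051), 0], [np.float64(-0.063), np.float64(0.078), 0], [np.float64(-0.071), np.float64(0.105), 0], [np.float64(-0.077), np.float64(0.134), 0], [np.float64(-0.078), np.float64(0.163), 0], [np.float64(-0.077), np.float64(0.192), 0], [np.float64(-0.072), np.float64(0.22), 0]]
```

Call:
{"api": "carry_out", "payload": {
  "offset": [
    [-0.037,0.026,0],
    [-0.052,0.051,0],
    [-0.063,0.078,0],
    [-0.071,0.105,0],
    [-0.077,0.134,0],
    [-0.078,0.163,0],
    [-0.077,0.192,0],
    [-0.072,0.22,0]
  ],
  "turn": [
    [0,0,0],
    [0,0,0],
    [0,0,0],
    [0,0,0],
    [0,0,0],
    [0,0,0],
    [0,0,0],
    [0,0,0]
  ]
}}

```text
clock: 15.9
tcp_pos: [0.6003, -0.2296, 0.1236]
orientation: [2.215, 2.203, -0.015]
contact_force: [-3.0, -29.5, 0.1]
grip_width: -0.0
```

```bash
python3 - <<'E'
from bench import r;o=r.get_obs();print(o['tcp_pos'],o['contact_force'],o['joints'].round(2),o["grip_width"])
E
```

```text
[ 0.600286   -0.22958777  0.12364306] [ -2.97491199 -29.50222742   0.10331318] [-0.11  0.55  0.51  1.75 -0.31  0.91  0.52] -4.201165526792204e-05
```

Call:
{"api": "carry_out", "payload": {
  "offset": [
    [-0.04,0,0],
    [-0.04,0,-0.05],
    [-0.04,0,-0.15],
    [-0.04,0,-0.3],
    [-0.04,0,-0.3],
    [-0.04,0,-0.3]
  ],
  "turn": [
    [0,0,0],
    [0,0,0],
    [0,0,0],
    [0,0,0],
    [0,0,0],
    [0,0,0]
  ],
  "hand": 0.4
}}

```text
clock: 16.5
tcp_pos: [0.6032, -0.2352, 0.2766]
orientation: [2.211, 2.22, 0.008]
contact_force: [-0.2, -0.3, 0.3]
grip_width: 0.0512
```

Call:
{"api": "carry_out", "payload": {
  "offset": [
    [0.0,-0.1,0],
    [0.1,-0.3,0],
    [0.3,-0.35,0],
    [0.5,-0.3,0],
    [0.65,-0.3,0],
    [0.75,-0.3,0],
    [0.75,-0.3,0],
    [0.75,-0.3,0]
  ],
  "turn": [
    [0,0,0],
    [0,0,0],
    [0,0,0],
    [0,0,0],
    [0,0,0],
    [0,0,0],
    [0,0,0],
    [0,0,0]
  ]
}}

```text
clock: 17.3
tcp_pos: [0.4532, 0.0809, 0.2706]
orientation: [2.216, 2.227, 0.002]
contact_force: [0.7, 0.7, 0.8]
grip_width: 0.0513
```

```bash
python3 - <<'E'
from h import *
o=r.get_obs();print(o["tcp_pos"],o["orientation"],o["joints"].round(2))
f=imaging.grab_frame("top");g=imaging.grab_frame("side")
A=f["pixels"][128:240,297:417];B=g["pixels"][145:257,266:386]
cv2.imwrite("pics/m9.png",cv2.resize(np.hstack([A,B])[...,::-1],None,fx=3.3,fy=3.3,interpolation=cv2.INTER_CUBIC))
E
```

```text
[0.4531674  0.08093721 0.27064236] [2.21619093e+00 2.22650126e+00 1.74738820e-03] [-0.63  0.04  0.33  1.99 -0.02  1.11 -0.29]
```

View pics/m9.png

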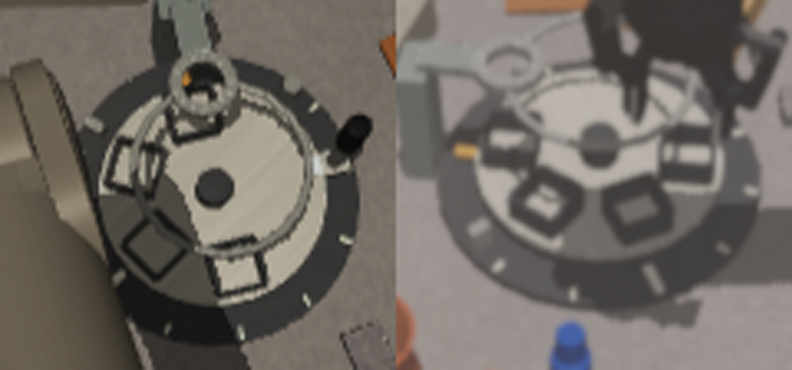

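```bash
python3 - <<'E'
from h import *
f=imaging.grab_frame("top")
T=lambda u,v,z:ray(f,297+u/3.3-.35,128+v/3.3-.35,z)
c=np.array([.5737,-.085])
for n,q in(("handle",(360,124,.165)),("p1",(238,270,.063)),("p2",(153,247,.063)),("p3",(135,166,.063)),("p4",(193,127,.063))):
    X=T(*q)[:2]-c;print(n,(X+c).round(4),np.hypot(*X).round(4),np.degrees(np.arctan2(X[1],X[0]))%360-10.4)
E
```

```text
handle [ 0.603 -0.205] 0.1235 273.3467101543349
p1 [ 0.4892 -0.103 ] 0.0864 181.6106730222595
p2 [ 0.5128 -0.0223] 0.0875 123.75996545198063
p3 [ 0.5932 -0.0064] 0.0809 65.6839750085932
p4 [ 0.6315 -0.0639] 0.0615 9.684160133681532
```

The handle is at the click-7 mark and pocket 4 is under the ring. I'll pick the first slim prop, E at (0.452, 0.296).

Call:
{"api": "carry_out", "payload": {
  "offset": [
    [0.43,0,0],
    [0.43,0,0],
    [0.43,0,0],
    [0.43,0,0.05],
    [0.43,0,0.2],
    [0.43,0,0.25],
    [0.43,0,0.25]
  ],
  "turn": [
    [0,0,0],
    [0,0,0],
    [0,0,0],
    [0,0,0],
    [0,0,0],
    [0,0,0],
    [0,0,0]
  ]
}}

```text
clock: 18.15
tcp_pos: [0.4501, 0.2912, 0.1403]
orientation: [-2.216, -2.226, 0.015]
contact_force: [-1.0, -0.9, 0.7]
grip_width: 0.0513
```

```bash
python3 - <<'E'
from bench import r;o=r.get_obs();print(o['tcp_pos'])
E
```

```text
[0.45010037 0.29118574 0.14032334]
```

Call:
{"api": "carry_out", "payload": {
  "offset": [
    [0,0,0],
    [0,0,0.06],
    [0,0,0.08],
    [0,0,0.08]
  ],
  "turn": [
    [0,0,0],
    [0,0,0],
    [0,0,0],
    [0,0,0]
  ]
}}

```text
clock: 18.55
tcp_pos: [0.4536, 0.2932, 0.1061]
orientation: [2.218, 2.225, -0.0]
contact_force: [0.6, -0.7, -0.0]
grip_width: 0.0513
```

Call:
{"api": "carry_out", "payload": {
  "offset": [
    [0.006,-0.003,0.05],
    [0.006,-0.003,0.1],
    [0.006,-0.003,0.12],
    [0.006,-0.003,0.12]
  ],
  "turn": [
    [0,0,0],
    [0,0,0],
    [0,0,0],
    [0,0,0]
  ]
}}

```text
clock: 18.95
tcp_pos: [0.4517, 0.2967, 0.0456]
orientation: [2.217, 2.226, -0.001]
contact_force: [-0.5, 0.0, 0.4]
grip_width: 0.0511
```

Call:
{"api": "carry_out", "payload": {
  "offset": [
    [0,0,0],
    [0,0,0],
    [0,0,0],
    [0,0,0],
    [0,0,0]
  ],
  "turn": [
    [0,0,0],
    [0,0,0],
    [0,0,0],
    [0,0,0],
    [0,0,0]
  ],
  "hand": 1,
  "force": 40
}}

```text
clock: 19.45
tcp_pos: [0.4526, 0.2978, 0.0469]
orientation: [2.217, 2.226, 0.004]
contact_force: [-1.1, -0.7, 6.8]
grip_width: 0.0227
```

Call:
{"api": "carry_out", "payload": {
  "offset": [
    [0,0,-0.06],
    [0,0,-0.16],
    [0,0,-0.26],
    [0,0,-0.36],
    [-0.08,0.04,-0.4],
    [-0.18,0.09,-0.4],
    [-0.26,0.135,-0.4],
    [-0.34,0.18,-0.4]
  ],
  "turn": [
    [0,0,0],
    [0,0,0],
    [0,0,0],
    [0,0,0],
    [0,0,0],
    [0,0,0],
    [0,0,0],
    [0,0,0]
  ]
}}

```text
clock: 20.25
tcp_pos: [0.5428, 0.1253, 0.2462]
orientation: [2.216, 2.226, 0.002]
contact_force: [2.2, 1.4, -1.4]
grip_width: 0.0225
```

Call:
{"api": "carry_out", "payload": {
  "offset": [
    [-0.1,0.055,0],
    [-0.19,0.105,0],
    [-0.28,0.155,0],
    [-0.36,0.2,0],
    [-0.394,0.217,0],
    [-0.394,0.217,0],
    [-0.394,0.217,0],
    [-0.394,0.217,0]
  ],
  "turn": [
    [0,0,0],
    [0,0,0],
    [0,0,0],
    [0,0,0],
    [0,0,0],
    [0,0,0],
    [0,0,0],
    [0,0,0]
  ]
}}

```text
clock: 21.05
tcp_pos: [0.6512, -0.0672, 0.2452]
orientation: [-2.213, -2.228, -0.001]
contact_force: [-0.5, 1.5, -2.0]
grip_width: 0.0221
```

```bash
python3 gv.py g10.png; python3 -c "
from bench import r;o=r.get_obs();print(o['tcp_pos'],o['grip_width'],o['contact_force'])"
```

```text
[ 0.65134979 -0.06711155  0.24537022] 0.022608178116001385 [-0.09683195 -0.19740244 -2.08837517]
```

Call:
{"api": "carry_out", "payload": {
  "offset": [
    [-0.004,0,0.05],
    [-0.004,0,0.09],
    [-0.004,0,0.1],
    [-0.004,0,0.11],
    [-0.004,0,0.12],
    [-0.004,0,0.13],
    [-0.004,0,0.13]
  ],
  "turn": [
    [0,0,0],
    [0,0,0],
    [0,0,0],
    [0,0,0],
    [0,0,0],
    [0,0,0],
    [0,0,0]
  ]
}}

```text
clock: 21.85
tcp_pos: [0.6515, -0.0707, 0.18]
orientation: [-2.216, -2.226, 0.0]
contact_force: [-0.6, 0.8, -2.0]
grip_width: 0.0227
```

Call:
{"api": "carry_out", "payload": {
  "offset": [
    [0,0,0.02],
    [0,0,0.04],
    [0,0,0.06],
    [0,0,0.08],
    [0,0,0.09],
    [0,0,0.09]
  ],
  "turn": [
    [0,0,0],
    [0,0,0],
    [0,0,0],
    [0,0,0],
    [0,0,0],
    [0,0,0]
  ]
}}

```text
clock: 22.45
tcp_pos: [0.651, -0.0709, 0.1339]
orientation: [-2.215, -2.225, 0.002]
contact_force: [-1.7, 2.7, -2.6]
grip_width: 0.0228
```

```bash
python3 gv.py g11.png
```

```text
(no output)
```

View pics/g11.png

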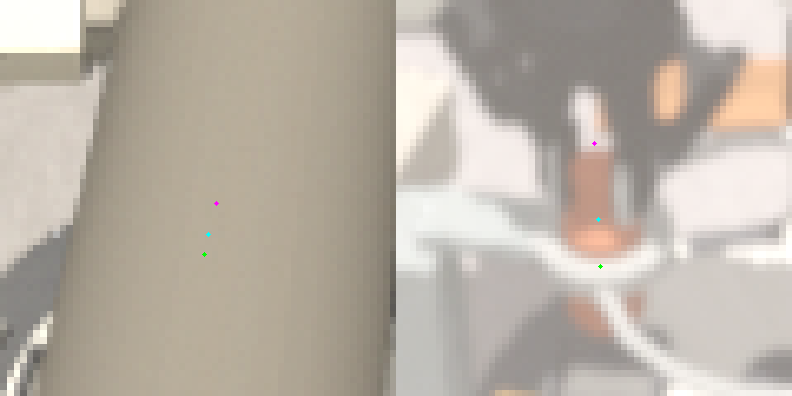

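The prop's shank is through the ring. I'll release it, rise, and head for the handle.

Call:
{"api": "carry_out", "payload": {
  "offset": [
    [0.002,0,0],
    [0.002,0,0],
    [0.002,0,0],
    [0.002,0,-0.04],
    [0.002,0,-0.1],
    [0.002,0,-0.2],
    [0.002,0,-0.26],
    [0.002,0,-0.26]
  ],
  "turn": [
    [0,0,0],
    [0,0,0],
    [0,0,0],
    [0,0,0],
    [0,0,0],
    [0,0,0],
    [0,0,0],
    [0,0,0]
  ],
  "hand": 0.5
}}

```text
clock: 23.35
tcp_pos: [0.6549, -0.0714, 0.2717]
orientation: [2.212, 2.22, 0.011]
contact_force: [-0.3, -0.1, -0.1]
grip_width: 0.0429
```

```bash
cat > chk.py <<'E'
from h import *
# red pixels per expected prop location: ring column / pockets
o=r.get_obs();print(o["tcp_pos"],o["grip_width"],o["contact_force"].round(1))
f=imaging.grab_frame("side");p=f["pixels"].astype(int)
m=(p[...,0]>1.3*p[...,1])&(p[...,0]>1.45*p[...,2])&(p[...,0]>35)
m[:,:285]=0; m[:160]=0; m[225:]=0; m[:,380:]=0
n,l,s,c=cv2.connectedComponentsWithStats(m.astype(np.uint8))
for i in range(1,n):
    if s[i,4]>8: print("blob",c[i].round(1),s[i,4], ray(f,*c[i],.08).round(3))
for z in(.035,.127,.16,.2):print(z,np.round(proj(f,(.651,-.07,z)),1))
E
python3 chk.py
```

```text
[ 0.65491239 -0.07135104  0.27165946] 0.04285634443590634 [-0.3 -0.1 -0.1]
blob [300.  166.5] 10 [ 0.669 -0.117  0.08 ]
blob [299.8 182.2] 98 [ 0.646 -0.056  0.08 ]
0.035 [300.4 188.8]
0.127 [299.3 167.4]
0.16 [298.9 159.1]
0.2 [298.4 148.8]
```

```bash
cat > plan.py <<'E'
import numpy as np, json
from bench import r
from scipy.spatial.transform import Rotation as Ro
C=np.array([.5737,-.085]);X0=10.7
def state():
    o=r.get_obs();y=Ro.from_rotvec(o["orientation"]).apply([0,1,0]);return o["tcp_pos"],np.degrees(np.arctan2(y[1],y[0]))
def hpos(click,rr=.125):
    a=np.radians(60+30*click+X0);return C+rr*np.array([np.cos(a),np.sin(a)])
def rows(pts,start=None):
    """pts: (x,y,z,psi_deg or None, repeat)"""
    p,psi=start or state();a=np.radians(psi);yx=np.array([np.cos(a),np.sin(a),0]);xx=np.array([-np.sin(a),np.cos(a),0])
    off=[];tn=[]
    for x,y,z,ps,n in pts:
        d=np.array([x,y,z])-p;t=0 if ps is None else -((ps-psi+90)%180-90)
        for _ in range(n):
            off.append([round(float(d@xx)/.5,3),round(float(d@yx)/.5,3),round(float(-d[2])/.5,3)]);tn.append([0,0,round(float(np.radians(t))/1.5,3)])
    print("at",np.round(p,4),"psi",round(psi,1));print(json.dumps(off));print(json.dumps(tn))
E
python3 - <<'E'
from plan import *
h=hpos(7);print(h)
rows([(*h,.25,-20,5),(*h,.2,-20,2)])
E
```

```text
[ 0.59690833 -0.2078266 ]
at [ 0.6534 -0.0709  0.2686] psi 0.2
[[-0.273, -0.114, 0.037], [-0.273, -0.114, 0.037], [-0.273, -0.114, 0.037], [-0.273, -0.114, 0.037], [-0.273, -0.114, 0.037], [-0.273, -0.114, 0.137], [-0.273, -0.114, 0.137]]
[[0, 0, 0.235], [0, 0, 0.235], [0, 0, 0.235], [0, 0, 0.235], [0, 0, 0.235], [0, 0, 0.235], [0, 0, 0.235]]
```

Call:
{"api": "carry_out", "payload": {
  "offset": [
    [-0.273,-0.11,0.037],
    [-0.273,-0.11,0.037],
    [-0.273,-0.11,0.037],
    [-0.273,-0.11,0.037],
    [-0.273,-0.11,0.037],
    [-0.273,-0.11,0.137],
    [-0.273,-0.11,0.137]
  ],
  "turn": [
    [0,0,0.235],
    [0,0,0.235],
    [0,0,0.235],
    [0,0,0.235],
    [0,0,0.235],
    [0,0,0.235],
    [0,0,0.235]
  ],
  "hand": 0.4
}}

```text
clock: 24.1
tcp_pos: [0.5942, -0.2031, 0.1909]
orientation: [-2.562, -1.802, 0.01]
contact_force: [-0.3, 0.2, -0.5]
grip_width: 0.0513
```

```bash
python3 - <<'E'
from plan import *
h=hpos(7)
rows([(*h,.17,None,1),(*h,.12,None,3)])
E
```

```text
at [ 0.5942 -0.2031  0.1909] psi -19.8
[[-0.007, 0.008, 0.042], [-0.007, 0.008, 0.142], [-0.007, 0.008, 0.142], [-0.007, 0.008, 0.142]]
[[0, 0, 0.0], [0, 0, 0.0], [0, 0, 0.0], [0, 0, 0.0]]
```

Call:
{"api": "carry_out", "payload": {
  "offset": [
    [0,0,0.05],
    [0,0,0.12],
    [0,0,0.16],
    [0,0,0.16]
  ],
  "turn": [
    [0,0,0],
    [0,0,0],
    [0,0,0],
    [0,0,0]
  ]
}}

```text
clock: 24.5
tcp_pos: [0.5961, -0.2046, 0.1146]
orientation: [-2.566, -1.804, 0.005]
contact_force: [-0.3, 0.8, -0.9]
grip_width: 0.0514
```

Call:
{"api": "carry_out", "payload": {
  "offset": [
    [0,0,0],
    [0,0,0],
    [0,0,0],
    [0,0,0],
    [0,0,0]
  ],
  "turn": [
    [0,0,0],
    [0,0,0],
    [0,0,0],
    [0,0,0],
    [0,0,0]
  ],
  "hand": 1,
  "force": 60
}}

```text
clock: 25.0
tcp_pos: [0.5968, -0.2051, 0.1187]
orientation: [-2.569, -1.803, -0.001]
contact_force: [-5.1, 5.2, 4.6]
grip_width: 0.0217
```

```bash
python3 - <<'E'
from plan import *
print(r.get_obs()["contact_force"])
p,psi=state()
v=p[:2]-C;a0=np.degrees(np.arctan2(v[1],v[0]));print(a0%360-360+360,np.hypot(*v),(a0%360-60-X0)/30)
rows([(*hpos(k),p[2],None,1) for k in np.linspace(7,5,9)[1:]])
E
```

```text
[-5.0560549   5.20532357  4.62114784]
280.89661884181317 0.12229952038632841 7.006553961393773
at [ 0.5968 -0.2051  0.1187] psi -19.9
[[-0.02, -0.027, -0.0], [-0.031, -0.058, -0.0], [-0.037, -0.09, -0.0], [-0.04, -0.123, -0.0], [-0.038, -0.155, -0.0], [-0.032, -0.187, -0.0], [-0.022, -0.218, -0.0], [-0.008, -0.248, -0.0]]
[[0, 0, 0.0], [0, 0, 0.0], [0, 0, 0.0], [0, 0, 0.0], [0, 0, 0.0], [0, 0, 0.0], [0, 0, 0.0], [0, 0, 0.0]]
```

Call:
{"api": "carry_out", "payload": {
  "offset": [
    [-0.018,-0.027,0],
    [-0.029,-0.058,0],
    [-0.035,-0.09,0],
    [-0.038,-0.123,0],
    [-0.036,-0.155,0],
    [-0.03,-0.187,0],
    [-0.021,-0.218,0],
    [-0.008,-0.248,0]
  ],
  "turn": [
    [0,0,0],
    [0,0,0],
    [0,0,0],
    [0,0,0],
    [0,0,0],
    [0,0,0],
    [0,0,0],
    [0,0,0]
  ]
}}

```text
clock: 25.8
tcp_pos: [0.4777, -0.1738, 0.1186]
orientation: [2.574, 1.792, -0.003]
contact_force: [-5.3, -12.9, 3.2]
grip_width: 0.0221
```

Call:
{"api": "carry_out", "payload": {
  "offset": [
    [0,0,0],
    [0,0,0],
    [0,0,0]
  ],
  "turn": [
    [0,0,0],
    [0,0,0],
    [0,0,0]
  ]
}}

```text
clock: 26.1
tcp_pos: [0.4755, -0.1705, 0.1185]
orientation: [-2.572, -1.798, 0.007]
contact_force: [-17.0, -3.4, 14.7]
grip_width: 0.0226
```

Call:
{"api": "carry_out", "payload": {
  "offset": [
    [0,0,0],
    [0,0,0],
    [0,0,0],
    [0,0,-0.06],
    [0,0,-0.15],
    [0,0,-0.25],
    [0,0,-0.25]
  ],
  "turn": [
    [0,0,0],
    [0,0,0],
    [0,0,0],
    [0,0,0],
    [0,0,0],
    [0,0,0],
    [0,0,0]
  ],
  "hand": 0.4
}}

```text
clock: 26.8
tcp_pos: [0.4838, -0.1697, 0.2487]
orientation: [2.566, 1.798, 0.015]
contact_force: [0.7, -0.9, -0.1]
grip_width: 0.0512
```

```bash
python3 - <<'E'
from plan import *
rows([(.47,.1,.245,-80,4),(.462,.39,.2,-80,4)])
E
```

```text
at [ 0.4838 -0.1697  0.2487] psi -19.9
[[0.498, -0.21, 0.007], [0.498, -0.21, 0.007], [0.498, -0.21, 0.007], [0.498, -0.21, 0.007], [1.037, -0.423, 0.097], [1.037, -0.423, 0.097], [1.037, -0.423, 0.097], [1.037, -0.423, 0.097]]
[[0, 0, 0.699], [0, 0, 0.699], [0, 0, 0.699], [0, 0, 0.699], [0, 0, 0.699], [0, 0, 0.699], [0, 0, 0.699], [0, 0, 0.699]]
```

Call:
{"api": "carry_out", "payload": {
  "offset": [
    [0.498,-0.21,0.007],
    [0.498,-0.21,0.007],
    [0.498,-0.21,0.007],
    [0.498,-0.21,0.007],
    [0.74,-0.3,0.007],
    [0.74,-0.3,0.007],
    [0.74,-0.3,0.007],
    [0.74,-0.3,0.007]
  ],
  "turn": [
    [0,0,0.699],
    [0,0,0.699],
    [0,0,0.699],
    [0,0,0.699],
    [0,0,0.699],
    [0,0,0.699],
    [0,0,0.699],
    [0,0,0.699]
  ]
}}

```text
clock: 27.6
tcp_pos: [0.467, 0.1741, 0.2391]
orientation: [-3.126, -0.307, -0.002]
contact_force: [0.6, -0.4, -1.3]
grip_width: 0.0511
```

```bash
python3 - <<'E'
from plan import *
rows([(.462,.39,.2,-80,4),(.462,.39,.11,-80,4)]);print(r.get_obs()["joints"].round(2))
E
```

```text
at [0.467  0.1741 0.2391] psi -78.8
[[0.074, -0.425, 0.078], [0.074, -0.425, 0.078], [0.074, -0.425, 0.078], [0.074, -0.425, 0.078], [0.074, -0.425, 0.258], [0.074, -0.425, 0.258], [0.074, -0.425, 0.258], [0.074, -0.425, 0.258]]
[[0, 0, 0.014], [0, 0, 0.014], [0, 0, 0.014], [0, 0, 0.014], [0, 0, 0.014], [0, 0, 0.014], [0, 0, 0.014], [0, 0, 0.014]]
[-0.79  0.15  0.35  1.95 -0.06  1.05 -1.79]
```

Call:
{"api": "carry_out", "payload": {
  "offset": [
    [0.074,-0.425,0.078],
    [0.074,-0.425,0.078],
    [0.074,-0.425,0.078],
    [0.074,-0.425,0.078],
    [0.074,-0.425,0.258],
    [0.074,-0.425,0.258],
    [0.074,-0.425,0.258],
    [0.074,-0.425,0.258]
  ],
  "turn": [
    [0,0,0.014],
    [0,0,0.014],
    [0,0,0.014],
    [0,0,0.014],
    [0,0,0.014],
    [0,0,0.014],
    [0,0,0.014],
    [0,0,0.014]
  ]
}}

```text
clock: 28.4
tcp_pos: [0.4609, 0.3874, 0.1101]
orientation: [3.128, 0.283, -0.001]
contact_force: [1.0, -0.1, 1.3]
grip_width: 0.051
```

```bash
python3 - <<'E'
from plan import *
rows([(.462,.391,.08,-80,1),(.462,.391,.0475,-80,3)])
E
```

```text
at [0.4609 0.3874 0.1101] psi -79.7
[[0.003, -0.007, 0.06], [0.003, -0.007, 0.125], [0.003, -0.007, 0.125], [0.003, -0.007, 0.125]]
[[0, 0, 0.004], [0, 0, 0.004], [0, 0, 0.004], [0, 0, 0.004]]
```

Call:
{"api": "carry_out", "payload": {
  "offset": [
    [0.003,-0.007,0.06],
    [0.003,-0.007,0.125],
    [0.003,-0.007,0.125],
    [0.003,-0.007,0.125]
  ],
  "turn": [
    [0,0,0],
    [0,0,0],
    [0,0,0],
    [0,0,0]
  ]
}}

```text
clock: 28.8
tcp_pos: [0.4631, 0.3917, 0.0497]
orientation: [-3.127, -0.281, -0.004]
contact_force: [-1.0, 0.4, 0.8]
grip_width: 0.0511
```

Call:
{"api": "carry_out", "payload": {
  "offset": [
    [0,0,0],
    [0,0,0],
    [0,0,0],
    [0,0,0],
    [0,0,0]
  ],
  "turn": [
    [0,0,0],
    [0,0,0],
    [0,0,0],
    [0,0,0],
    [0,0,0]
  ],
  "hand": 1,
  "force": 40
}}

```text
clock: 29.3
tcp_pos: [0.4633, 0.3922, 0.0497]
orientation: [-3.127, -0.282, -0.005]
contact_force: [0.2, -1.4, 7.6]
grip_width: 0.0224
```

```bash
python3 - <<'E'
from plan import *
p,_=state()
rows([(p[0],p[1],.15,None,2),(p[0],p[1],.25,None,2),(.58,.12,.25,None,4)])
E
```

```text
at [0.4633 0.3922 0.0497] psi -79.7
[[0.0, 0.0, -0.201], [0.0, 0.0, -0.201], [0.0, 0.0, -0.401], [0.0, 0.0, -0.401], [0.132, 0.577, -0.401], [0.132, 0.577, -0.401], [0.132, 0.577, -0.401], [0.132, 0.577, -0.401]]
[[0, 0, 0.0], [0, 0, 0.0], [0, 0, 0.0], [0, 0, 0.0], [0, 0, 0.0], [0, 0, 0.0], [0, 0, 0.0], [0, 0, 0.0]]
```

Call:
{"api": "carry_out", "payload": {
  "offset": [
    [0,0,-0.1],
    [0,0,-0.2],
    [0,0,-0.3],
    [0,0,-0.4],
    [0.02,0.09,-0.4],
    [0.04,0.18,-0.4],
    [0.06,0.27,-0.4],
    [0.08,0.36,-0.4]
  ],
  "turn": [
    [0,0,0],
    [0,0,0],
    [0,0,0],
    [0,0,0],
    [0,0,0],
    [0,0,0],
    [0,0,0],
    [0,0,0]
  ]
}}

```text
clock: 30.1
tcp_pos: [0.5335, 0.2197, 0.2482]
orientation: [-3.128, -0.283, -0.002]
contact_force: [0.5, -0.1, -2.4]
grip_width: 0.0222
```

```bash
python3 - <<'E'
from plan import *
rows([(.651,-.069,.25,None,8)])
E
```

```text
at [0.5335 0.2197 0.2482] psi -79.7
[[0.128, 0.61, -0.004], [0.128, 0.61, -0.004], [0.128, 0.61, -0.004], [0.128, 0.61, -0.004], [0.128, 0.61, -0.004], [0.128, 0.61, -0.004], [0.128, 0.61, -0.004], [0.128, 0.61, -0.004]]
[[0, 0, 0.0], [0, 0, 0.0], [0, 0, 0.0], [0, 0, 0.0], [0, 0, 0.0], [0, 0, 0.0], [0, 0, 0.0], [0, 0, 0.0]]
```

Call:
{"api": "carry_out", "payload": {
  "offset": [
    [0.02,0.095,0],
    [0.04,0.19,0],
    [0.06,0.285,0],
    [0.08,0.38,0],
    [0.1,0.475,0],
    [0.119,0.57,0],
    [0.128,0.61,0],
    [0.128,0.61,0]
  ],
  "turn": [
    [0,0,0],
    [0,0,0],
    [0,0,0],
    [0,0,0],
    [0,0,0],
    [0,0,0],
    [0,0,0],
    [0,0,0]
  ]
}}

```text
clock: 30.9
tcp_pos: [0.651, -0.0726, 0.2479]
orientation: [3.127, 0.272, 0.001]
contact_force: [-0.8, 0.6, -3.1]
grip_width: 0.0227
```

Call:
{"api": "carry_out", "payload": {
  "offset": [
    [0,0,0],
    [0,0,0.04],
    [0,0,0.06],
    [0,0,0.06]
  ],
  "turn": [
    [0,0,0],
    [0,0,0],
    [0,0,0],
    [0,0,0]
  ]
}}

```text
clock: 31.3
tcp_pos: [0.6494, -0.0649, 0.2155]
orientation: [-3.127, -0.287, 0.006]
contact_force: [0.2, 1.4, -1.9]
grip_width: 0.0221
```

```bash
python3 - <<'E'
from plan import *
rows([(.6505,-.0695,.184,None,1),(.6505,-.0695,.135,None,1)])
E
```

```text
at [ 0.6494 -0.0649  0.2155] psi -79.5
[[0.001, 0.009, 0.063], [0.001, 0.009, 0.161]]
[[0, 0, 0.0], [0, 0, 0.0]]
```

Call:
{"api": "carry_out", "payload": {
  "offset": [
    [0.001,0.007,0.01],
    [0.001,0.007,0.02],
    [0.001,0.007,0.03],
    [0.001,0.007,0.04],
    [0.001,0.007,0.04]
  ],
  "turn": [
    [0,0,0],
    [0,0,0],
    [0,0,0],
    [0,0,0],
    [0,0,0]
  ]
}}

```text
clock: 31.8
tcp_pos: [0.6515, -0.0702, 0.1963]
orientation: [-3.129, -0.283, 0.002]
contact_force: [0.6, 0.3, -1.5]
grip_width: 0.0222
```

Call:
{"api": "carry_out", "payload": {
  "offset": [
    [0,0,0.02],
    [0,0,0.04],
    [0,0,0.06],
    [0,0,0.08],
    [0,0,0.1],
    [0,0,0.12],
    [0,0,0.12]
  ],
  "turn": [
    [0,0,0],
    [0,0,0],
    [0,0,0],
    [0,0,0],
    [0,0,0],
    [0,0,0],
    [0,0,0]
  ]
}}

```text
clock: 32.5
tcp_pos: [0.6508, -0.0702, 0.1352]
orientation: [-3.129, -0.283, 0.005]
contact_force: [-0.6, 0.6, -2.2]
grip_width: 0.0219
```

Clean insertion. I'll release, rise, and plan the handle move from click 5 to 3.

Call:
{"api": "carry_out", "payload": {
  "offset": [
    [0,0,0],
    [0,0,0],
    [0,0,0],
    [0,0,-0.04],
    [0,0,-0.1],
    [0,0,-0.2],
    [0,0,-0.23],
    [0,0,-0.23]
  ],
  "turn": [
    [0,0,0],
    [0,0,0],
    [0,0,0],
    [0,0,0],
    [0,0,0],
    [0,0,0],
    [0,0,0],
    [0,0,0]
  ],
  "hand": 0.5
}}

```text
clock: 33.3
tcp_pos: [0.6541, -0.0709, 0.2563]
orientation: [3.128, 0.282, 0.012]
contact_force: [0.4, 1.2, 0.2]
grip_width: 0.0426
```

```bash
python3 chk.py; python3 - <<'E'
from plan import *
h=hpos(5);print(h);rows([(*h,.24,-80,8)])
E
```

```text
[ 0.65414294 -0.07094874  0.25631761] 0.042610260852821345 [0.4 1.2 0.2]
blob [317.  166.4] 140 [ 0.621 -0.135  0.08 ]
blob [299.7 166. ] 19 [ 0.671 -0.118  0.08 ]
blob [299.1 182. ] 109 [ 0.648 -0.056  0.08 ]
0.035 [300.4 188.8]
0.127 [299.3 167.4]
0.16 [298.9 159.1]
0.2 [298.4 148.8]
[ 0.47893321 -0.1665123 ]
at [ 0.6528 -0.0705  0.2538] psi -79.7
[[-0.377, 0.126, 0.028], [-0.377, 0.126, 0.028], [-0.377, 0.126, 0.028], [-0.377, 0.126, 0.028], [-0.377, 0.126, 0.028], [-0.377, 0.126, 0.028], [-0.377, 0.126, 0.028], [-0.377, 0.126, 0.028]]
[[0, 0, 0.004], [0, 0, 0.004], [0, 0, 0.004], [0, 0, 0.004], [0, 0, 0.004], [0, 0, 0.004], [0, 0, 0.004], [0, 0, 0.004]]
```

Both props are seated: two blobs, one under the ring and one moved to the next pocket. Now the handle at click 5.

Call:
{"api": "carry_out", "payload": {
  "offset": [
    [-0.09,0.03,0],
    [-0.19,0.063,0],
    [-0.28,0.095,0.02],
    [-0.377,0.126,0.03],
    [-0.377,0.126,0.1],
    [-0.377,0.126,0.1],
    [-0.377,0.126,0.1]
  ],
  "turn": [
    [0,0,0],
    [0,0,0],
    [0,0,0],
    [0,0,0],
    [0,0,0],
    [0,0,0],
    [0,0,0]
  ],
  "hand": 0.4
}}

```text
clock: 34.05
tcp_pos: [0.4777, -0.1654, 0.2016]
orientation: [-3.128, -0.284, 0.004]
contact_force: [-0.2, -0.1, 0.6]
grip_width: 0.051
```

```bash
python3 - <<'E'
from plan import *
h=hpos(5);rows([(*h,.118,None,1)])
E
```

```text
at [ 0.4777 -0.1654  0.2016] psi -79.6
[[0.002, 0.003, 0.167]]
[[0, 0, 0.0]]
```

Call:
{"api": "carry_out", "payload": {
  "offset": [
    [0.002,0.003,0.06],
    [0.002,0.003,0.12],
    [0.002,0.003,0.165],
    [0.002,0.003,0.165]
  ],
  "turn": [
    [0,0,0],
    [0,0,0],
    [0,0,0],
    [0,0,0]
  ]
}}

```text
clock: 34.45
tcp_pos: [0.4788, -0.1661, 0.1178]
orientation: [-3.128, -0.286, 0.007]
contact_force: [-0.6, -0.1, 0.2]
grip_width: 0.0512
```

Call:
{"api": "carry_out", "payload": {
  "offset": [
    [0,0,0],
    [0,0,0],
    [0,0,0],
    [0,0,0],
    [0,0,0]
  ],
  "turn": [
    [0,0,0],
    [0,0,0],
    [0,0,0],
    [0,0,0],
    [0,0,0]
  ],
  "hand": 1,
  "force": 60
}}

```text
clock: 34.95
tcp_pos: [0.4813, -0.1666, 0.1215]
orientation: [-3.128, -0.285, -0.007]
contact_force: [1.5, 5.0, 6.3]
grip_width: 0.0216
```

```bash
python3 - <<'E'
from plan import *
p,psi=state();v=p[:2]-C;print((np.degrees(np.arctan2(v[1],v[0]))%360-60-X0)/30,np.hypot(*v))
rows([(*hpos(k,.1255),p[2],None,1) for k in np.linspace(5,3,9)[1:]])
E
```

```text
5.024221750978166 0.1232656492494997
at [ 0.4813 -0.1666  0.1215] psi -79.6
[[-0.02, -0.03, -0.0], [-0.031, -0.061, -0.0], [-0.037, -0.093, -0.0], [-0.04, -0.126, -0.0], [-0.038, -0.159, -0.0], [-0.032, -0.191, -0.0], [-0.021, -0.222, -0.0], [-0.007, -0.251, -0.0]]
[[0, 0, 0.0], [0, 0, 0.0], [0, 0, 0.0], [0, 0, 0.0], [0, 0, 0.0], [0, 0, 0.0], [0, 0, 0.0], [0, 0, 0.0]]
```

Call:
{"api": "carry_out", "payload": {
  "offset": [
    [-0.018,-0.03,0],
    [-0.029,-0.061,0],
    [-0.035,-0.093,0],
    [-0.038,-0.126,0],
    [-0.036,-0.159,0],
    [-0.03,-0.191,0],
    [-0.02,-0.222,0],
    [-0.007,-0.251,0]
  ],
  "turn": [
    [0,0,0],
    [0,0,0],
    [0,0,0],
    [0,0,0],
    [0,0,0],
    [0,0,0],
    [0,0,0],
    [0,0,0]
  ]
}}

```text
clock: 35.75
tcp_pos: [0.4546, -0.0461, 0.1212]
orientation: [3.128, 0.278, 0.006]
contact_force: [-3.3, -5.2, 3.6]
grip_width: 0.0221
```

Call:
{"api": "carry_out", "payload": {
  "offset": [
    [0,0,0],
    [0,0,0],
    [0,0,0]
  ],
  "turn": [
    [0,0,0],
    [0,0,0],
    [0,0,0]
  ]
}}

```text
clock: 36.05
tcp_pos: [0.4555, -0.0441, 0.1212]
orientation: [-3.128, -0.282, -0.008]
contact_force: [2.7, 5.6, 8.0]
grip_width: 0.022
```

```bash
python3 - <<'E'
from plan import *
p,psi=state();v=p[:2]-C;print((np.degrees(np.arctan2(v[1],v[0]))%360-60-X0)/30,np.hypot(*v))
rows([(p[0],p[1],.25,None,1),(.52,.30,.25,-50,1)]);print(r.get_obs()["joints"].round(2))
E
```

```text
3.0072044165521388 0.1250618382122462
at [ 0.4555 -0.0441  0.1212] psi -79.7
[[0.0, 0.0, -0.258], [0.25, -0.654, -0.258]]
[[0, 0, 0.0], [0, 0, -0.345]]
[-0.42  0.25  0.44  2.17 -0.15  0.75 -1.27]
```

Call:
{"api": "carry_out", "payload": {
  "offset": [
    [0,0,0],
    [0,0,0],
    [0,0,0],
    [0,0,-0.06],
    [0,0,-0.15],
    [0,0,-0.25],
    [0,0,-0.25]
  ],
  "turn": [
    [0,0,0],
    [0,0,0],
    [0,0,0],
    [0,0,0],
    [0,0,0],
    [0,0,0],
    [0,0,-0.05]
  ],
  "hand": 0.4
}}

```text
clock: 36.75
tcp_pos: [0.4567, -0.0454, 0.2504]
orientation: [-3.116, -0.4, -0.016]
contact_force: [-0.2, 0.8, -1.1]
grip_width: 0.0513
```

Call:
{"api": "carry_out", "payload": {
  "offset": [
    [0.04,-0.09,0],
    [0.08,-0.19,0],
    [0.11,-0.28,0],
    [0.15,-0.38,0],
    [0.18,-0.47,0],
    [0.22,-0.56,0],
    [0.25,-0.65,0],
    [0.25,-0.65,0]
  ],
  "turn": [
    [0,0,-0.8],
    [0,0,-0.8],
    [0,0,-0.8],
    [0,0,-0.8],
    [0,0,-0.8],
    [0,0,-0.8],
    [0,0,-0.8],
    [0,0,-0.8]
  ]
}}

```text
clock: 37.55
tcp_pos: [0.49, 0.3093, 0.2437]
orientation: [-2.327, -2.106, -0.001]
contact_force: [0.4, 0.1, -0.7]
grip_width: 0.0511
```

```bash
python3 - <<'E'
from plan import *
rows([(.5572,.3886,.24,40,5),(.5572,.3886,.11,40,3)]);print(r.get_obs()["joints"].round(2))
E
```

```text
at [0.49   0.3093 0.2437] psi -5.7
[[0.171, 0.118, 0.007], [0.171, 0.118, 0.007], [0.171, 0.118, 0.007], [0.171, 0.118, 0.007], [0.171, 0.118, 0.007], [0.171, 0.118, 0.267], [0.171, 0.118, 0.267], [0.171, 0.118, 0.267]]
[[0, 0, -0.532], [0, 0, -0.532], [0, 0, -0.532], [0, 0, -0.532], [0, 0, -0.532], [0, 0, -0.532], [0, 0, -0.532], [0, 0, -0.532]]
[-0.76  0.29  0.11  1.76 -0.04  1.1  -0.73]
```

Call:
{"api": "carry_out", "payload": {
  "offset": [
    [0.171,0.118,0.007],
    [0.171,0.118,0.007],
    [0.171,0.118,0.007],
    [0.171,0.118,0.007],
    [0.171,0.118,0.1],
    [0.171,0.118,0.2],
    [0.171,0.118,0.267],
    [0.171,0.118,0.267]
  ],
  "turn": [
    [0,0,-0.532],
    [0,0,-0.532],
    [0,0,-0.532],
    [0,0,-0.532],
    [0,0,-0.532],
    [0,0,-0.532],
    [0,0,-0.532],
    [0,0,-0.532]
  ]
}}

```text
clock: 38.35
tcp_pos: [0.557, 0.376, 0.105]
orientation: [-1.348, -2.832, 0.017]
contact_force: [0.3, -1.1, -0.0]
grip_width: 0.0507
```

```bash
python3 - <<'E'
from plan import *
rows([(.5572,.3886,.048,40,1)])
E
```

```text
at [0.557 0.376 0.105] psi 39.1
[[0.019, 0.016, 0.114]]
[[0, 0, -0.011]]
```

Call:
{"api": "carry_out", "payload": {
  "offset": [
    [0.01,0.005,0],
    [0.01,0.005,0],
    [0.01,0.005,0]
  ],
  "turn": [
    [0,0,0],
    [0,0,0],
    [0,0,0]
  ]
}}

```text
clock: 38.65
tcp_pos: [0.5604, 0.3865, 0.1139]
orientation: [1.348, 2.836, 0.006]
contact_force: [0.3, -0.1, -0.1]
grip_width: 0.0513
```

```bash
python3 - <<'E'
from plan import *
rows([(.5572,.3886,.048,40,1)])
E
```

```text
at [0.5604 0.3865 0.1139] psi 39.1
[[0.007, -0.002, 0.132]]
[[0, 0, -0.01]]
```

Call:
{"api": "carry_out", "payload": {
  "offset": [
    [0.007,-0.002,0.06],
    [0.007,-0.002,0.12],
    [0.007,-0.002,0.132],
    [0.007,-0.002,0.132]
  ],
  "turn": [
    [0,0,0],
    [0,0,0],
    [0,0,0],
    [0,0,0]
  ]
}}

```text
clock: 39.05
tcp_pos: [0.5563, 0.3869, 0.0454]
orientation: [-1.35, -2.837, 0.001]
contact_force: [0.4, -0.1, 0.6]
grip_width: 0.0512
```

Call:
{"api": "carry_out", "payload": {
  "offset": [
    [0,0,0],
    [0,0,0],
    [0,0,0],
    [0,0,0],
    [0,0,0]
  ],
  "turn": [
    [0,0,0],
    [0,0,0],
    [0,0,0],
    [0,0,0],
    [0,0,0]
  ],
  "hand": 1,
  "force": 40
}}

```text
clock: 39.55
tcp_pos: [0.5576, 0.3879, 0.0474]
orientation: [1.35, 2.835, 0.005]
contact_force: [-0.6, -1.7, 7.1]
grip_width: 0.0228
```

```bash
python3 - <<'E'
from plan import *
p,_=state();o=r.get_obs();print(o["grip_width"],o["contact_force"])
q=np.array([.651,-.069]);d=(q-p[:2])/np.linalg.norm(q-p[:2])
rows([(p[0],p[1],.25,None,1)]+[(*(p[:2]+d*.045*k),.25,None,1) for k in(1,2,3,4)])
E
```

```text
0.022807113978040864 [-0.64625589 -1.71994371  7.07688367]
at [0.5576 0.3879 0.0474] psi 39.1
[[0.0, 0.0, -0.405], [-0.08, -0.042, -0.405], [-0.16, -0.083, -0.405], [-0.239, -0.125, -0.405], [-0.319, -0.166, -0.405]]
[[0, 0, 0.0], [0, 0, 0.0], [0, 0, 0.0], [0, 0, 0.0], [0, 0, 0.0]]
```

Call:
{"api": "carry_out", "payload": {
  "offset": [
    [0,0,-0.1],
    [0,0,-0.2],
    [0,0,-0.3],
    [0,0,-0.4],
    [-0.08,-0.042,-0.405],
    [-0.16,-0.083,-0.405],
    [-0.239,-0.125,-0.405],
    [-0.319,-0.166,-0.405]
  ],
  "turn": [
    [0,0,0],
    [0,0,0],
    [0,0,0],
    [0,0,0],
    [0,0,0],
    [0,0,0],
    [0,0,0],
    [0,0,0]
  ]
}}

```text
clock: 40.35
tcp_pos: [0.5924, 0.2091, 0.2482]
orientation: [1.349, 2.837, 0.001]
contact_force: [0.8, 0.2, -1.3]
grip_width: 0.0229
```

```bash
python3 - <<'E'
from plan import *
rows([(.651,-.069,.25,None,1),(.651,-.069,.215,None,1)])
E
```

```text
at [0.5924 0.2091 0.2482] psi 39.1
[[-0.505, -0.26, -0.004], [-0.505, -0.26, 0.066]]
[[0, 0, 0.0], [0, 0, 0.0]]
```

Call:
{"api": "carry_out", "payload": {
  "offset": [
    [-0.08,-0.041,0],
    [-0.16,-0.082,0],
    [-0.24,-0.124,0],
    [-0.32,-0.165,0],
    [-0.4,-0.206,0],
    [-0.48,-0.247,0],
    [-0.498,-0.257,0.02],
    [-0.498,-0.257,0.06]
  ],
  "turn": [
    [0,0,0],
    [0,0,0],
    [0,0,0],
    [0,0,0],
    [0,0,0],
    [0,0,0],
    [0,0,0],
    [0,0,0]
  ]
}}

```text
clock: 41.15
tcp_pos: [0.6509, -0.0676, 0.2192]
orientation: [1.356, 2.829, 0.0]
contact_force: [0.1, 1.6, -3.0]
grip_width: 0.0228
```

Call:
{"api": "carry_out", "payload": {
  "offset": [
    [0,0,0.02],
    [0,0,0.03],
    [0,0,0.03],
    [0,0,0.03]
  ],
  "turn": [
    [0,0,0],
    [0,0,0],
    [0,0,0],
    [0,0,0]
  ]
}}

```text
clock: 41.55
tcp_pos: [0.6502, -0.0626, 0.2034]
orientation: [1.348, 2.837, 0.001]
contact_force: [0.2, 0.1, -1.7]
grip_width: 0.0229
```

```bash
python3 - <<'E'
from plan import *
rows([(.651,-.0702,.19,None,1),(.651,-.0702,.135,None,1)])
E
```

```text
at [ 0.6502 -0.0626  0.2034] psi 39.2
[[-0.013, -0.008, 0.027], [-0.013, -0.008, 0.137]]
[[0, 0, 0.0], [0, 0, 0.0]]
```

Call:
{"api": "carry_out", "payload": {
  "offset": [
    [-0.013,-0.008,0],
    [-0.013,-0.008,0.01],
    [-0.013,-0.008,0.02],
    [-0.013,-0.008,0.02]
  ],
  "turn": [
    [0,0,0],
    [0,0,0],
    [0,0,0],
    [0,0,0]
  ]
}}

```text
clock: 41.95
tcp_pos: [0.6501, -0.0708, 0.1916]
orientation: [-1.349, -2.835, 0.001]
contact_force: [-0.2, -0.1, -1.9]
grip_width: 0.0225
```

Call:
{"api": "carry_out", "payload": {
  "offset": [
    [0,0.001,0.02],
    [0,0.001,0.04],
    [0,0.001,0.06],
    [0,0.001,0.08],
    [0,0.001,0.1],
    [0,0.001,0.113],
    [0,0.001,0.113]
  ],
  "turn": [
    [0,0,0],
    [0,0,0],
    [0,0,0],
    [0,0,0],
    [0,0,0],
    [0,0,0],
    [0,0,0]
  ]
}}

```text
clock: 42.65
tcp_pos: [0.6504, -0.0705, 0.1348]
orientation: [-1.349, -2.835, 0.001]
contact_force: [0.8, 0.3, -2.0]
grip_width: 0.0221
```

Call:
{"api": "carry_out", "payload": {
  "offset": [
    [0,0,0],
    [0,0,0],
    [0,0,0],
    [0,0,-0.04],
    [0,0,-0.1],
    [0,0,-0.2],
    [0,0,-0.23],
    [0,0,-0.23]
  ],
  "turn": [
    [0,0,0],
    [0,0,0],
    [0,0,0],
    [0,0,0],
    [0,0,0],
    [0,0,0],
    [0,0,0],
    [0,0,0]
  ],
  "hand": 0.5
}}

```text
clock: 43.45
tcp_pos: [0.6534, -0.0709, 0.2555]
orientation: [1.347, 2.83, 0.005]
contact_force: [0.9, -0.5, -0.6]
grip_width: 0.0427
```

```bash
python3 chk.py; python3 - <<'E'
from plan import *
h=hpos(3);print(h);rows([(*h,.25,40,1),(*h,.2,40,1)])
E
```

```text
[ 0.65339361 -0.07086559  0.25546993] 0.04273587589707484 [ 0.9 -0.5 -0.6]
blob [317.8 166.4] 143 [ 0.619 -0.135  0.08 ]
blob [342.9 168.1] 160 [ 0.545 -0.154  0.08 ]
blob [299.6 165.7] 23 [ 0.672 -0.119  0.08 ]
blob [298.9 181.8] 108 [ 0.649 -0.057  0.08 ]
0.035 [300.4 188.8]
0.127 [299.3 167.4]
0.16 [298.9 159.1]
0.2 [298.4 148.8]
[ 0.45572488 -0.0436857 ]
at [ 0.652  -0.0707  0.2529] psi 39.1
[[0.29, -0.271, 0.006], [0.29, -0.271, 0.106]]
[[0, 0, -0.01], [0, 0, -0.01]]
```

Call:
{"api": "carry_out", "payload": {
  "offset": [
    [0.07,-0.065,0],
    [0.14,-0.13,0],
    [0.21,-0.195,0],
    [0.29,-0.271,0.03],
    [0.29,-0.271,0.1],
    [0.29,-0.271,0.1],
    [0.29,-0.271,0.1]
  ],
  "turn": [
    [0,0,0],
    [0,0,0],
    [0,0,0],
    [0,0,0],
    [0,0,0],
    [0,0,0],
    [0,0,0]
  ],
  "hand": 0.4
}}

```text
clock: 44.2
tcp_pos: [0.4545, -0.0436, 0.2008]
orientation: [-1.349, -2.835, 0.002]
contact_force: [0.7, -0.2, 0.1]
grip_width: 0.0512
```

```bash
python3 - <<'E'
from plan import *
h=hpos(3);rows([(*h,.118,None,1)])
E
```

```text
at [ 0.4545 -0.0436  0.2008] psi 39.1
[[-0.002, 0.002, 0.166]]
[[0, 0, 0.0]]
```

Call:
{"api": "carry_out", "payload": {
  "offset": [
    [-0.002,0.002,0.06],
    [-0.002,0.002,0.12],
    [-0.002,0.002,0.165],
    [-0.002,0.002,0.165]
  ],
  "turn": [
    [0,0,0],
    [0,0,0],
    [0,0,0],
    [0,0,0]
  ]
}}

```text
clock: 44.6
tcp_pos: [0.4559, -0.0438, 0.117]
orientation: [-1.348, -2.834, 0.003]
contact_force: [-0.0, 0.3, 0.3]
grip_width: 0.0513
```

Call:
{"api": "carry_out", "payload": {
  "offset": [
    [0,0,0],
    [0,0,0],
    [0,0,0],
    [0,0,0],
    [0,0,0]
  ],
  "turn": [
    [0,0,0],
    [0,0,0],
    [0,0,0],
    [0,0,0],
    [0,0,0]
  ],
  "hand": 1,
  "force": 60
}}

```text
clock: 45.1
tcp_pos: [0.4558, -0.0446, 0.1202]
orientation: [-1.351, -2.836, 0.001]
contact_force: [-5.1, -3.6, 3.5]
grip_width: 0.0223
```

```bash
python3 - <<'E'
from plan import *
p,psi=state();v=p[:2]-C;print((np.degrees(np.arctan2(v[1],v[0]))%360-60-X0)/30,np.hypot(*v))
rows([(*hpos(k,.1255),p[2],None,1) for k in np.linspace(3,1,9)[1:]])
E
```

```text
3.0128249225477424 0.1246644534322104
at [ 0.4558 -0.0446  0.1202] psi 39.1
[[0.018, 0.03, -0.0], [0.029, 0.06, -0.0], [0.036, 0.092, -0.0], [0.04, 0.125, -0.0], [0.038, 0.158, -0.0], [0.033, 0.19, -0.0], [0.023, 0.222, -0.0], [0.01, 0.251, -0.0]]
[[0, 0, 0.0], [0, 0, 0.0], [0, 0, 0.0], [0, 0, 0.0], [0, 0, 0.0], [0, 0, 0.0], [0, 0, 0.0], [0, 0, 0.0]]
```

Call:
{"api": "carry_out", "payload": {
  "offset": [
    [0.018,0.03,0],
    [0.029,0.06,0],
    [0.036,0.092,0],
    [0.04,0.125,0],
    [0.038,0.158,0],
    [0.033,0.19,0],
    [0.023,0.222,0],
    [0.01,0.251,0]
  ],
  "turn": [
    [0,0,0],
    [0,0,0],
    [0,0,0],
    [0,0,0],
    [0,0,0],
    [0,0,0],
    [0,0,0],
    [0,0,0]
  ]
}}

```text
clock: 45.9
tcp_pos: [0.5487, 0.0432, 0.12]
orientation: [-1.345, -2.834, -0.002]
contact_force: [-14.7, 2.6, 13.5]
grip_width: 0.0219
```

Call:
{"api": "carry_out", "payload": {
  "offset": [
    [0,0,0],
    [0,0,0],
    [0,0,0]
  ],
  "turn": [
    [0,0,0],
    [0,0,0],
    [0,0,0]
  ]
}}

```text
clock: 46.2
tcp_pos: [0.5502, 0.0432, 0.1201]
orientation: [-1.347, -2.836, -0.006]
contact_force: [-3.1, 7.4, -1.1]
grip_width: 0.0219
```

```bash
python3 - <<'E'
from plan import *
p,psi=state();v=p[:2]-C;print((np.degrees(np.arctan2(v[1],v[0]))%360-60-X0)/30,np.hypot(*v),r.get_obs()["grip_width"])
rows([(p[0],p[1],.25,None,1),(.5558,.213,.25,None,1),(.5558,.213,.11,None,1)])
E
```

```text
0.9898617198643144 0.13033848917184016 0.02190596386783989
at [0.5502 0.0432 0.1201] psi 39.2
[[0.0, 0.0, -0.26], [0.256, 0.223, -0.26], [0.256, 0.223, 0.02]]
[[0, 0, 0.0], [0, 0, 0.0], [0, 0, 0.0]]
```

Call:
{"api": "carry_out", "payload": {
  "offset": [
    [0,0,0],
    [0,0,0],
    [0,0,0],
    [0,0,-0.06],
    [0,0,-0.15],
    [0.05,0.05,-0.24],
    [0.12,0.11,-0.26],
    [0.18,0.16,-0.26]
  ],
  "turn": [
    [0,0,0],
    [0,0,0],
    [0,0,0],
    [0,0,0],
    [0,0,0],
    [0,0,0],
    [0,0,0],
    [0,0,0]
  ],
  "hand": 0.4
}}

```text
clock: 47.0
tcp_pos: [0.5578, 0.1613, 0.2529]
orientation: [1.351, 2.831, 0.008]
contact_force: [0.9, 0.4, -0.0]
grip_width: 0.0514
```

```bash
python3 - <<'E'
from fit import *
props()
from plan import *
rows([(.5558,.213,.2,None,1),(.5558,.213,.11,None,1)])
E
```

```text
unmatched [29.40961098 14.67505721] 437 [1.23  1.106 0.045]
unmatched [505.01947149  88.20584145] 1438 [ 0.9   -0.577  0.045]
unmatched [195.80537535  97.68674699] 1079 [0.89  0.475 0.045]
[ 0.6781 -0.2912  0.0468] res [-1.03  3.28 -2.69 -3.84 -8.96  8.87] [424. 150.] 426 141
unmatched [118.89873418 158.38818565] 237 [0.677 0.724 0.045]
unmatched [380.01834862 167.67889908] 109 [ 0.63  -0.146  0.045]
[ 0.4919 -0.105   0.0109] res [ 1.49 -0.57 -0.07  2.2  -0.83 -1.58] [368. 209.] 81 167
unmatched [421.91791045 264.95522388] 134 [ 0.315 -0.264  0.045]
at [0.5552 0.1674 0.2501] psi 39.6
[[0.07, 0.059, 0.1], [0.07, 0.059, 0.28]]
[[0, 0, 0.0], [0, 0, 0.0]]
```

Call:
{"api": "carry_out", "payload": {
  "offset": [
    [0.07,0.059,0.03],
    [0.07,0.059,0.1],
    [0.07,0.059,0.19],
    [0.07,0.059,0.28],
    [0.07,0.059,0.28],
    [0.07,0.059,0.28]
  ],
  "turn": [
    [0,0,0],
    [0,0,0],
    [0,0,0],
    [0,0,0],
    [0,0,0],
    [0,0,0]
  ]
}}

```text
clock: 47.7
tcp_pos: [0.5566, 0.2047, 0.1092]
orientation: [-1.351, -2.836, 0.002]
contact_force: [0.2, 0.3, 0.8]
grip_width: 0.0512
```

```bash
python3 - <<'E'
from plan import *
rows([(.5558,.213,.048,None,1)])
E
```

```text
at [0.5566 0.2047 0.1092] psi 39.1
[[0.014, 0.009, 0.122]]
[[0, 0, 0.0]]
```

Call:
{"api": "carry_out", "payload": {
  "offset": [
    [0.014,0.009,0.02],
    [0.014,0.009,0.08],
    [0.014,0.009,0.122],
    [0.014,0.009,0.122],
    [0.014,0.009,0.122]
  ],
  "turn": [
    [0,0,0],
    [0,0,0],
    [0,0,0],
    [0,0,0],
    [0,0,0]
  ]
}}

```text
clock: 48.2
tcp_pos: [0.5565, 0.2146, 0.0493]
orientation: [1.349, 2.836, 0.003]
contact_force: [1.2, -0.3, -0.2]
grip_width: 0.0512
```

Call:
{"api": "carry_out", "payload": {
  "offset": [
    [0,0,0],
    [0,0,0],
    [0,0,0],
    [0,0,0],
    [0,0,0]
  ],
  "turn": [
    [0,0,0],
    [0,0,0],
    [0,0,0],
    [0,0,0],
    [0,0,0]
  ],
  "hand": 1,
  "force": 40
}}

```text
clock: 48.7
tcp_pos: [0.5566, 0.2141, 0.0495]
orientation: [1.35, 2.835, 0.003]
contact_force: [-0.9, -1.2, 6.2]
grip_width: 0.0228
```

```bash
python3 - <<'E'
from plan import *
p,_=state()
q=np.array([.651,-.069]);d=(q-p[:2])/np.linalg.norm(q-p[:2])
rows([(p[0],p[1],.25,None,1)]+[(*(p[:2]+d*.045*k),.25,None,1) for k in(1,2,3,4)])
E
```

```text
at [0.5566 0.2141 0.0495] psi 39.1
[[0.0, 0.0, -0.401], [-0.084, -0.032, -0.401], [-0.168, -0.063, -0.401], [-0.253, -0.095, -0.401], [-0.337, -0.127, -0.401]]
[[0, 0, 0.0], [0, 0, 0.0], [0, 0, 0.0], [0, 0, 0.0], [0, 0, 0.0]]
```

Call:
{"api": "carry_out", "payload": {
  "offset": [
    [0,0,-0.1],
    [0,0,-0.2],
    [0,0,-0.3],
    [0,0,-0.4],
    [-0.084,-0.032,-0.401],
    [-0.168,-0.063,-0.401],
    [-0.253,-0.095,-0.401],
    [-0.337,-0.127,-0.401]
  ],
  "turn": [
    [0,0,0],
    [0,0,0],
    [0,0,0],
    [0,0,0],
    [0,0,0],
    [0,0,0],
    [0,0,0],
    [0,0,0]
  ]
}}

```text
clock: 49.5
tcp_pos: [0.6126, 0.0411, 0.2489]
orientation: [1.349, 2.836, 0.001]
contact_force: [0.9, -0.9, -2.7]
grip_width: 0.0225
```

```bash
python3 - <<'E'
from plan import *
rows([(.651,-.0702,.25,None,1)])
E
```

```text
at [0.6126 0.0411 0.2489] psi 39.1
[[-0.221, -0.081, -0.002]]
[[0, 0, 0.0]]
```

Call:
{"api": "carry_out", "payload": {
  "offset": [
    [-0.08,-0.03,0],
    [-0.16,-0.06,0],
    [-0.215,-0.079,0],
    [-0.215,-0.079,0.05],
    [-0.215,-0.079,0.09],
    [-0.215,-0.079,0.09],
    [-0.215,-0.079,0.09],
    [-0.215,-0.079,0.09]
  ],
  "turn": [
    [0,0,0],
    [0,0,0],
    [0,0,0],
    [0,0,0],
    [0,0,0],
    [0,0,0],
    [0,0,0],
    [0,0,0]
  ]
}}

```text
clock: 50.3
tcp_pos: [0.6504, -0.0653, 0.2048]
orientation: [1.348, 2.835, 0.002]
contact_force: [0.0, -0.1, -1.9]
grip_width: 0.0227
```

```bash
python3 - <<'E'
from plan import *
rows([(.651,-.0704,.194,None,1),(.651,-.0704,.136,None,1)])
E
```

```text
at [ 0.6504 -0.0653  0.2048] psi 39.1
[[-0.009, -0.006, 0.022], [-0.009, -0.006, 0.138]]
[[0, 0, 0.0], [0, 0, 0.0]]
```

Call:
{"api": "carry_out", "payload": {
  "offset": [
    [-0.009,-0.005,0],
    [-0.009,-0.005,0.01],
    [-0.009,-0.005,0.02],
    [-0.009,-0.005,0.02]
  ],
  "turn": [
    [0,0,0],
    [0,0,0],
    [0,0,0],
    [0,0,0]
  ]
}}

```text
clock: 50.7
tcp_pos: [0.6498, -0.0704, 0.1921]
orientation: [-1.349, -2.835, 0.001]
contact_force: [0.6, 0.6, -1.9]
grip_width: 0.0226
```

Call:
{"api": "carry_out", "payload": {
  "offset": [
    [0,0,0.02],
    [0,0,0.04],
    [0,0,0.06],
    [0,0,0.08],
    [0,0,0.1],
    [0,0,0.117],
    [0,0,0.117]
  ],
  "turn": [
    [0,0,0],
    [0,0,0],
    [0,0,0],
    [0,0,0],
    [0,0,0],
    [0,0,0],
    [0,0,0]
  ]
}}

```text
clock: 51.4
tcp_pos: [0.6495, -0.0704, 0.1329]
orientation: [-1.349, -2.835, 0.002]
contact_force: [-0.8, 0.9, -2.2]
grip_width: 0.0227
```

Call:
{"api": "carry_out", "payload": {
  "offset": [
    [0,0,0],
    [0,0,0],
    [0,0,0],
    [0,0,-0.04],
    [0,0,-0.1],
    [0,0,-0.2],
    [0,0,-0.23],
    [0,0,-0.23]
  ],
  "turn": [
    [0,0,0],
    [0,0,0],
    [0,0,0],
    [0,0,0],
    [0,0,0],
    [0,0,0],
    [0,0,0],
    [0,0,0]
  ],
  "hand": 0.5
}}

```text
clock: 52.2
tcp_pos: [0.6527, -0.0708, 0.254]
orientation: [1.347, 2.83, 0.005]
contact_force: [-0.3, -0.2, -0.1]
grip_width: 0.043
```

```bash
python3 chk.py; python3 - <<'E'
from plan import *
h=hpos(1);print(h);rows([(*h,.25,25,1),(*h,.2,25,1)])
E
```

```text
[ 0.65272467 -0.07077445  0.25399791] 0.043020318767265066 [-0.3 -0.2 -0.1]
blob [317.8 166.3] 143 [ 0.619 -0.135  0.08 ]
blob [344.7 168.6] 178 [ 0.539 -0.154  0.08 ]
blob [300.7 165.6] 26 [ 0.668 -0.121  0.08 ]
blob [354.8 185.5] 171 [ 0.49  -0.099  0.08 ]
blob [300.2 182.2] 92 [ 0.645 -0.056  0.08 ]
blob [305.2 175.6] 12 [ 0.641 -0.087  0.08 ]
0.035 [300.4 188.8]
0.127 [299.3 167.4]
0.16 [298.9 159.1]
0.2 [298.4 148.8]
[0.55049167 0.0378266 ]
at [ 0.6513 -0.0706  0.2514] psi 39.1
[[0.295, -0.02, 0.003], [0.295, -0.02, 0.103]]
[[0, 0, 0.164], [0, 0, 0.164]]
```

Call:
{"api": "carry_out", "payload": {
  "offset": [
    [0.08,-0.005,0],
    [0.16,-0.01,0],
    [0.23,-0.015,0],
    [0.295,-0.02,0.03],
    [0.295,-0.02,0.1],
    [0.295,-0.02,0.1],
    [0.295,-0.02,0.1]
  ],
  "turn": [
    [0,0,0.164],
    [0,0,0.164],
    [0,0,0.164],
    [0,0,0.164],
    [0,0,0.164],
    [0,0,0.164],
    [0,0,0.164]
  ],
  "hand": 0.4
}}

```text
clock: 52.95
tcp_pos: [0.549, 0.037, 0.1988]
orientation: [-1.688, -2.648, 0.004]
contact_force: [0.4, -0.0, 0.2]
grip_width: 0.0517
```

```bash
python3 - <<'E'
from plan import *
h=hpos(1);rows([(*h,.118,None,1)])
from h import *
f=imaging.grab_frame("side");save(f,"v14.png",(270,140,400,240),6)
E
```

```text
at [0.549  0.037  0.1988] psi 25.0
[[0.0, 0.003, 0.162]]
[[0, 0, 0.0]]
```

View pics/v14.png

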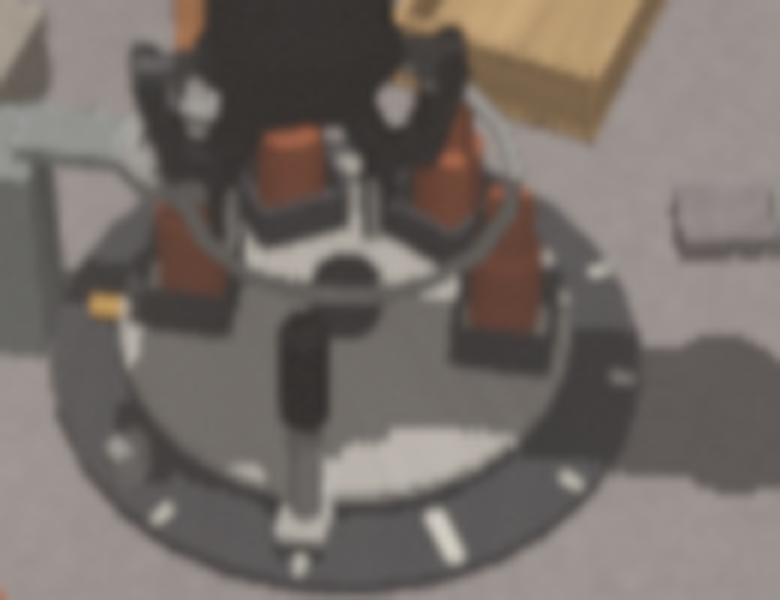

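All four slim props stand in their nests, at crop pixels (195,245), (290,165), (447,190) and (505,260). The handle is at the click-1 mark. Now I'll park the wheel.

Call:
{"api": "carry_out", "payload": {
  "offset": [
    [0,0.002,0.06],
    [0,0.002,0.12],
    [0,0.002,0.16],
    [0,0.002,0.16]
  ],
  "turn": [
    [0,0,0],
    [0,0,0],
    [0,0,0],
    [0,0,0]
  ]
}}

```text
clock: 53.4
tcp_pos: [0.5499, 0.0371, 0.1182]
orientation: [-1.688, -2.647, 0.004]
contact_force: [0.5, -0.3, -0.2]
grip_width: 0.051
```

Call:
{"api": "carry_out", "payload": {
  "offset": [
    [0,0,0],
    [0,0,0],
    [0,0,0],
    [0,0,0],
    [0,0,0]
  ],
  "turn": [
    [0,0,0],
    [0,0,0],
    [0,0,0],
    [0,0,0],
    [0,0,0]
  ],
  "hand": 1,
  "force": 60
}}

```text
clock: 53.9
tcp_pos: [0.5509, 0.0369, 0.1215]
orientation: [1.689, 2.648, -0.0]
contact_force: [-4.2, -2.6, 7.0]
grip_width: 0.022
```

```bash
python3 - <<'E'
from plan import *
p,psi=state();v=p[:2]-C;print((np.degrees(np.arctan2(v[1],v[0]))%360-60-X0)/30,np.hypot(*v))
rows([(*hpos(k,.1255),p[2],None,1) for k in (1.2,1.4,1.6,1.8,2,2)])
E
```

```text
0.99699631122628 0.12398105274543168
at [0.5509 0.0369 0.1215] psi 24.9
[[0.008, -0.025, -0.0], [0.011, -0.052, -0.0], [0.01, -0.078, -0.0], [0.007, -0.104, -0.0], [0.001, -0.13, -0.0], [0.001, -0.13, -0.0]]
[[0, 0, 0.0], [0, 0, 0.0], [0, 0, 0.0], [0, 0, 0.0], [0, 0, 0.0], [0, 0, 0.0]]
```

Call:
{"api": "carry_out", "payload": {
  "offset": [
    [0.006,-0.025,0],
    [0.01,-0.052,0],
    [0.01,-0.078,0],
    [0.007,-0.104,0],
    [0.001,-0.13,0],
    [0.001,-0.13,0],
    [0.001,-0.13,0],
    [0.001,-0.13,0]
  ],
  "turn": [
    [0,0,0],
    [0,0,0],
    [0,0,0],
    [0,0,0],
    [0,0,0],
    [0,0,0],
    [0,0,0],
    [0,0,0]
  ]
}}

```text
clock: 54.7
tcp_pos: [0.4893, 0.0153, 0.1214]
orientation: [-1.68, -2.649, -0.004]
contact_force: [-13.5, 10.2, 16.5]
grip_width: 0.0217
```

Call:
{"api": "carry_out", "payload": {
  "offset": [
    [0,0,0],
    [0,0,0],
    [0,0,0],
    [0,0,-0.06],
    [0,0,-0.15],
    [0,0,-0.25],
    [0,0,-0.25]
  ],
  "turn": [
    [0,0,0],
    [0,0,0],
    [0,0,0],
    [0,0,0],
    [0,0,0],
    [0,0,0],
    [0,0,0]
  ],
  "hand": 0.4
}}

```text
clock: 55.4
tcp_pos: [0.496, 0.011, 0.2515]
orientation: [1.684, 2.641, 0.013]
contact_force: [0.7, 0.7, 0.2]
grip_width: 0.0513
```

```bash
python3 - <<'E'
from plan import *
rows([(.5572,.289,.24,25,1),(.5572,.289,.11,25,1)])
E
```

```text
at [0.496  0.011  0.2515] psi 24.9
[[0.453, 0.345, 0.023], [0.453, 0.345, 0.283]]
[[0, 0, -0.001], [0, 0, -0.001]]
```

Call:
{"api": "carry_out", "payload": {
  "offset": [
    [0.075,0.057,0],
    [0.15,0.115,0],
    [0.225,0.17,0],
    [0.3,0.23,0],
    [0.375,0.286,0.02],
    [0.453,0.345,0.1],
    [0.453,0.345,0.19],
    [0.453,0.345,0.27]
  ],
  "turn": [
    [0,0,0],
    [0,0,0],
    [0,0,0],
    [0,0,0],
    [0,0,0],
    [0,0,0],
    [0,0,0],
    [0,0,0]
  ]
}}

```text
clock: 56.2
tcp_pos: [0.552, 0.2921, 0.1076]
orientation: [-1.683, -2.652, -0.003]
contact_force: [0.2, -0.3, 0.2]
grip_width: 0.0514
```

Call:
{"api": "carry_out", "payload": {
  "offset": [
    [0,0,0],
    [0,0,0],
    [0,0,0]
  ],
  "turn": [
    [0,0,0],
    [0,0,0],
    [0,0,0]
  ]
}}

```text
clock: 56.5
tcp_pos: [0.5541, 0.2895, 0.1125]
orientation: [1.688, 2.647, 0.006]
contact_force: [-0.0, -0.6, 0.4]
grip_width: 0.0511
```

```bash
python3 - <<'E'
from plan import *
rows([(.5572,.289,.048,25,1)])
E
```

```text
at [0.5541 0.2895 0.1125] psi 24.9
[[-0.004, 0.005, 0.129]]
[[0, 0, -0.001]]
```

Call:
{"api": "carry_out", "payload": {
  "offset": [
    [-0.003,0.005,0.06],
    [-0.003,0.005,0.11],
    [-0.003,0.005,0.129],
    [-0.003,0.005,0.129]
  ],
  "turn": [
    [0,0,0],
    [0,0,0],
    [0,0,0],
    [0,0,0]
  ]
}}

```text
clock: 56.9
tcp_pos: [0.5553, 0.2888, 0.0459]
orientation: [1.688, 2.649, 0.001]
contact_force: [-0.6, -0.4, 0.9]
grip_width: 0.0514
```

Call:
{"api": "carry_out", "payload": {
  "offset": [
    [0,0,0],
    [0,0,0],
    [0,0,0],
    [0,0,0],
    [0,0,0]
  ],
  "turn": [
    [0,0,0],
    [0,0,0],
    [0,0,0],
    [0,0,0],
    [0,0,0]
  ],
  "hand": 1,
  "force": 40
}}

```text
clock: 57.4
tcp_pos: [0.5564, 0.2897, 0.0473]
orientation: [1.687, 2.648, 0.005]
contact_force: [0.3, -0.4, 6.3]
grip_width: 0.0222
```

```bash
python3 - <<'E'
from plan import *
from h import *
p,_=state()
d=np.array([.62,-.06])-p[:2];d/=np.linalg.norm(d)
rows([(p[0],p[1],.26,None,1)]+[(*(p[:2]+d*.045*k),.26,None,1) for k in(1,2,3,4)])
f=imaging.grab_frame("top")
pix=f["pixels"].astype(int);m=(pix[...,0]>1.25*pix[...,2])&(pix[...,0]>90)&(pix[...,0]<1.7*pix[...,1]);m[:,:405]=0;m[:165]=0;m[230:]=0;m[:,490:]=0
n,l,s,c=cv2.connectedComponentsWithStats(m.astype(np.uint8));i=1+s[1:,4].argmax();print("crate",s[i],ray(f,*c[i],.03))
pts=np.argwhere(l==i)[:,::-1].astype(np.float32);R=cv2.minAreaRect(pts);b=cv2.boxPoints(R);print(R,[ray(f,*q,.05).round(3).tolist()[:2] for q in b])
for cam in("top","side"):
    f=imaging.grab_frame(cam);print([(world(f,d["xyz"]).round(3).tolist(),round(d["score"],2)) for d in look_for("crate",cam)])
E
```

```text
at [0.5564 0.2897 0.0473] psi 25.0
[[0.0, 0.0, -0.425], [-0.087, -0.023, -0.425], [-0.174, -0.046, -0.425], [-0.261, -0.068, -0.425], [-0.348, -0.091, -0.425]]
[[0, 0, 0.0], [0, 0, 0.0], [0, 0, 0.0], [0, 0, 0.0], [0, 0, 0.0]]
crate [ 422  170   55   43 1769] [ 0.55345073 -0.36512223  0.03      ]
((448.9584655761719, 190.95472717285156), (55.599647521972656, 40.30974578857422), 2.4895529747009277) [[0.488, -0.268], [0.62, -0.281], [0.608, -0.459], [0.477, -0.442]]
[([0.553, -0.369, 0.011], 0.9), ([0.657, -0.406, 0.083], 0.67)]
[([0.734, -0.298, 0.008], 0.73), ([0.51, -0.033, 0.035], 0.69), ([0.497, -0.294, 0.015], 0.51), ([0.672, -0.41, 0.08], 0.16)]
```

Call:
{"api": "carry_out", "payload": {
  "offset": [
    [0,0,-0.1],
    [0,0,-0.2],
    [0,0,-0.3],
    [0,0,-0.4],
    [-0.087,-0.023,-0.425],
    [-0.174,-0.046,-0.425],
    [-0.261,-0.068,-0.425],
    [-0.348,-0.091,-0.425]
  ],
  "turn": [
    [0,0,0],
    [0,0,0],
    [0,0,0],
    [0,0,0],
    [0,0,0],
    [0,0,0],
    [0,0,0],
    [0,0,0]
  ]
}}

```text
clock: 58.45
tcp_pos: [0.5871, 0.1103, 0.2584]
orientation: [1.687, 2.65, 0.001]
contact_force: [0.6, -0.2, -1.4]
grip_width: 0.0223
```

```bash
python3 - <<'E'
from plan import *
p,_=state();print(r.get_obs()["grip_width"],r.get_obs()["joints"].round(2))
d=np.array([.60,-.2])-p[:2];L=np.linalg.norm(d)
rows([(*(p[:2]+d*k/7),.26,None,1) for k in range(1,8)]+[(.55,-.364,.26,None,1)])
E
```

```text
0.02232157355536527 [-0.32  0.31  0.04  1.69 -0.01  1.14  0.16]
at [0.5871 0.1103 0.2584] psi 25.0
[[-0.082, -0.034, -0.003], [-0.164, -0.068, -0.003], [-0.246, -0.103, -0.003], [-0.328, -0.137, -0.003], [-0.409, -0.171, -0.003], [-0.491, -0.205, -0.003], [-0.573, -0.239, -0.003], [-0.828, -0.469, -0.003]]
[[0, 0, 0.0], [0, 0, 0.0], [0, 0, 0.0], [0, 0, 0.0], [0, 0, 0.0], [0, 0, 0.0], [0, 0, 0.0], [0, 0, 0.0]]
```

Call:
{"api": "carry_out", "payload": {
  "offset": [
    [-0.082,-0.034,0],
    [-0.164,-0.068,0],
    [-0.246,-0.103,0],
    [-0.328,-0.137,0],
    [-0.409,-0.171,0],
    [-0.491,-0.205,0],
    [-0.573,-0.239,0],
    [-0.65,-0.3,0]
  ],
  "turn": [
    [0,0,0],
    [0,0,0],
    [0,0,0],
    [0,0,0],
    [0,0,0],
    [0,0,0],
    [0,0,0],
    [0,0,0]
  ]
}}

```text
clock: 59.25
tcp_pos: [0.5897, -0.2464, 0.2578]
orientation: [1.684, 2.651, 0.002]
contact_force: [1.0, -1.6, -1.6]
grip_width: 0.0221
```

```bash
python3 - <<'E'
from plan import *
rows([(.55,-.364,.25,None,1),(.55,-.364,.1,None,1),(.55,-.364,.058,None,1)])
E
```

```text
at [ 0.5897 -0.2464  0.2578] psi 25.1
[[-0.179, -0.172, 0.016], [-0.179, -0.172, 0.316], [-0.179, -0.172, 0.4]]
[[0, 0, 0.0], [0, 0, 0.0], [0, 0, 0.0]]
```

Call:
{"api": "carry_out", "payload": {
  "offset": [
    [-0.08,-0.077,0],
    [-0.16,-0.154,0],
    [-0.179,-0.172,0.02],
    [-0.179,-0.172,0.1],
    [-0.179,-0.172,0.19],
    [-0.179,-0.172,0.27],
    [-0.179,-0.172,0.3],
    [-0.179,-0.172,0.3]
  ],
  "turn": [
    [0,0,0],
    [0,0,0],
    [0,0,0],
    [0,0,0],
    [0,0,0],
    [0,0,0],
    [0,0,0],
    [0,0,0]
  ]
}}

```text
clock: 60.05
tcp_pos: [0.5473, -0.3623, 0.1057]
orientation: [-1.685, -2.646, 0.0]
contact_force: [0.1, -0.0, -2.0]
grip_width: 0.0225
```

```bash
python3 - <<'E'
from plan import *
from h import *
rows([(.55,-.364,.058,None,1)])
f=imaging.grab_frame("side");save(f,"v15.png",(290,60,430,220),4)
E
```

```text
at [ 0.5473 -0.3623  0.1057] psi 25.0
[[-0.005, 0.003, 0.095]]
[[0, 0, 0.0]]
```

View pics/v15.png

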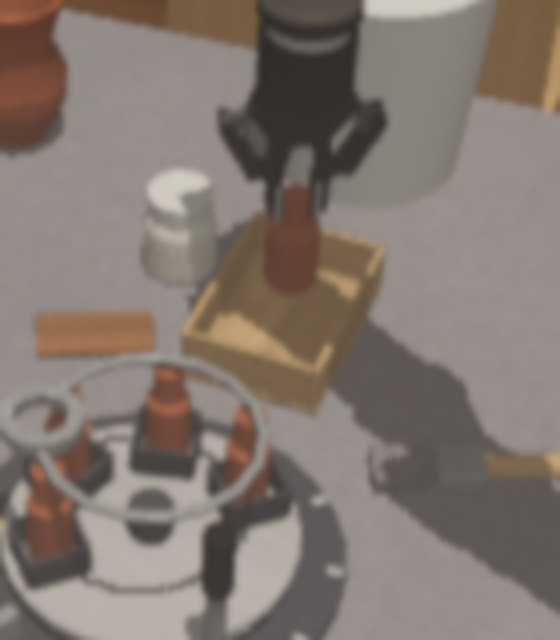

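The prop hangs over the middle of the crate, at (293,260), and all four good props still stand in their pockets. I'll lower it and release.

Call:
{"api": "carry_out", "payload": {
  "offset": [
    [0,0,0.04],
    [0,0,0.08],
    [0,0,0.098],
    [0,0,0.098],
    [0,0,0.1],
    [0,0,0.1]
  ],
  "turn": [
    [0,0,0],
    [0,0,0],
    [0,0,0],
    [0,0,0],
    [0,0,0],
    [0,0,0]
  ]
}}

```text
clock: 60.7
tcp_pos: [0.5496, -0.364, 0.0592]
orientation: [1.686, 2.648, 0.0]
contact_force: [-0.5, 0.6, -1.6]
grip_width: 0.0227
```

Call:
{"api": "carry_out", "payload": {
  "offset": [
    [0,0,0],
    [0,0,0],
    [0,0,0],
    [0,0,-0.05],
    [0,0,-0.14],
    [0,0,-0.24],
    [0,0,-0.34],
    [0,0,-0.4]
  ],
  "turn": [
    [0,0,0],
    [0,0,0],
    [0,0,0],
    [0,0,0],
    [0,0,0],
    [0,0,0],
    [0,0,0],
    [0,0,0]
  ],
  "hand": 0.5
}}

```text
clock: 61.5
tcp_pos: [0.5498, -0.3645, 0.2627]
orientation: [1.685, 2.645, 0.001]
contact_force: [0.8, -0.2, -0.6]
grip_width: 0.0425
```

Call:
{"api": "carry_out", "payload": {
  "offset": [
    [0.08,0.1,0],
    [0.2,0.12,0],
    [0.3,0.12,0],
    [0.4,0.1,0],
    [0.5,0.1,0],
    [0.6,0.1,0],
    [0.7,0.1,0],
    [0.8,0.1,0]
  ],
  "turn": [
    [0,0,0],
    [0,0,0],
    [0,0,0],
    [0,0,0],
    [0,0,0],
    [0,0,0],
    [0,0,0],
    [0,0,0]
  ]
}}

```text
clock: 62.3
tcp_pos: [0.4329, 0.0023, 0.2581]
orientation: [1.687, 2.649, 0.001]
contact_force: [0.7, 0.5, 0.6]
grip_width: 0.0427
```

Call:
{"api": "carry_out", "payload": {
  "offset": [
    [0.1,0,0],
    [0.2,0,0],
    [0.3,0,0],
    [0.4,0,0],
    [0.4,0,0]
  ],
  "turn": [
    [0,0,0],
    [0,0,0],
    [0,0,0],
    [0,0,0],
    [0,0,0]
  ]
}}

```text
clock: 62.8
tcp_pos: [0.3468, 0.1876, 0.2584]
orientation: [-1.675, -2.658, -0.004]
contact_force: [-0.1, -0.7, 0.3]
grip_width: 0.0427
```

```bash
python3 - <<'E'
from plan import *
from h import *
print(state(),r.get_obs()["contact_force"])
a=imaging.grab_frame("top");b=imaging.grab_frame("side")
A=a["pixels"][125:250,290:480];B=b["pixels"][95:240,270:460]
A=cv2.copyMakeBorder(A,0,20,0,0,cv2.BORDER_CONSTANT)
cv2.imwrite("pics/v16.png",cv2.resize(np.hstack([A,B])[...,::-1],None,fx=2.1,fy=2.1,interpolation=cv2.INTER_CUBIC))
E
```

```text
(array([0.34677297, 0.18759966, 0.2584339 ]), np.float64(25.566460697254826)) [-0.14287343 -0.72291974  0.33588798]
```

View pics/v16.png

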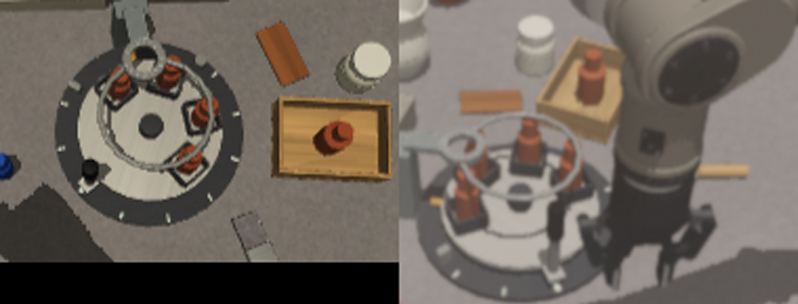

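The thick prop stands in the crate at (337,137) and the four good props are in their pockets. The handle, at (90,170), stands at the long mark. I'll do one numeric check of the wheel and then hand in.

```bash
python3 - <<'E'
from plan import *
from h import *
f=imaging.grab_frame("top");p=f["pixels"].max(2)
m=(p<40).astype(np.uint8);m2=np.zeros_like(m);m2[195:212,322:345]=m[195:212,322:345]
n,l,s,c=cv2.connectedComponentsWithStats(m2);i=1+s[1:,4].argmax();print(c[i],s[i,4])
X=ray(f,290+90/2.1-.3,125+167/2.1-.3,.165)[:2];v=X-C;print(X,np.hypot(*v),"click",(np.degrees(np.arctan2(v[1],v[0]))%360-60-X0)/30)
X=ray(f,*c[i],.155)[:2];v=X-C;print(X,np.hypot(*v),"click",(np.degrees(np.arctan2(v[1],v[0]))%360-60-X0)/30)
E
```

```text
[332.52112676 205.73239437] 71
[0.48997924 0.01175062] 0.1279447092188498 click 2.0056821333312898
[0.48724669 0.01185433] 0.12982655508772623 click 2.035082486707027
```

```bash
python3 -c "
from bench import r;print(r.hand_in())"
```

```text
the job is handed in; nothing more can be done
None
```

I loaded all four slim props through the ring, one to a pocket. The thick prop is in the reject crate, and the wheel is parked at click 2. I handed the job in at about 63 s of the 210 s allowed, and it reports no verdict.

**Last checks:** The final pictures show four props upright in the pockets and the thick one standing in the crate. The handle measured 2.01 and 2.04 clicks by two methods (target 2), and the arm was clear with no contact force. I did not measure the bystanders or the prop speeds at the end. I saw nothing out of place in the part of the bench the last picture covers, which leaves out the beaker, bowl and tile.

**Things that disagreed or went wrong:**
- **Finger height:** the fingertips were really about 36 mm higher than the stated tool frame says. My first grasp closed above the handle. I found the offset by touching the handle top, and that press reached about 88 N at the wrist (limit 120 N).
- **First wheel turn:** the handle slipped out of the grip near the end, but the wheel still reached click 7.
- **Wheel start:** the wheel stood at about click 3.5 in the pictures, not at a rest.
- **Thick prop:** I told it apart by camera only, about 40 mm against 30 mm measured for the others, and did not try it in the ring.
- **Crate:** it had shifted about 2 cm during the run, so I measured it again before placing the prop.

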